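Load the soak-test chest, latch it, pin the hasp and start the run

ROBOT

A 6-joint arm with a two-finger parallel gripper is mounted at the origin on the work surface. World frame = base frame: x ahead of the robot, y to its left, z up, the work surface at z = 0. Lengths are in mm, angles in rad, forces in N, time in s.
With the tool pointing down it reaches from about 325 to 875 mm from the base axis. Payload 4.4 kg.
Tool frame: the origin (TCP) lies midway between the tips of the shut fingers; the grasp point (between the pads) lies 19 mm behind it; z points along the fingers, y is the line along which they close (so a half turn about z gives the same grasp; the last joint's range is limited). The gripper opens to 85 mm and grips with 20 to 120 N. Pads are 22 mm wide; open, the fingers measure 114 mm over their backs; the gripper's body (76 mm by 85 mm) begins 54 mm behind the grasp point. The pads swing forward as they close: fully open they stand 13 mm farther back than shut.
Start: joints at [-1.349, 0.207, 1.542, -0, 1.393, -0.15], TCP at [208.881, -535.72, 231.282] pointing down, gripper open.
Joint ranges: [-2.73, 2.73], [-0.86, 2.22], [0.23, 2.46], [-1.11, 4.25], [0.08, 2.63], [-2.82, 2.82]. Speed limits (rad/s): [2.79, 2.79, 3.14, 3.14, 3.14, 3.14].

INTERFACE

Orientations are given as a unit quaternion [w, x, y, z].
In Python, from station import observe, get_image, get_calibration, job_done gives the robot as it stands. The module is installed in compiled form; this text tells all that it offers.
- The arm moves only by the tool jog_arm, never from a script. Its argument "commands" is a list of rows, each an object with "dp": the shift along the tool's x, y, z in m, a list of three; "rot": the turn, a rotation vector about the tool's x, y, z in rad, a list of three. In form: [{"dp": [x, y, z], "rot": [rx, ry, rz]}, ...]. A call has 1 to 12 rows; each row is the pose to reach, as a shift and turn from the pose commanded when the call began, along the tool's axes at that moment; what a row does not reach only later rows make up. A row lasts 1/12 s, in which the tool goes at most 41.7 mm and 7.16 degrees, less where a joint would pass 70% of its speed; a pose out of reach is approached as far as the arm can. A call with a gripper value outside its range is refused whole. "grip" is the finger opening in m, from 0 to 0.0854, set as the call begins (left out, the last holds). The fingers move at their own pace and stop on an object; "squeeze" is the grip in N (left out, the last holds). Time passes only in rows, so rows that repeat a pose let the fingers close. It gives the time, the measured TCP pose, the force, the opening and the grip force at its end, in the units of the state.
- observe(): the state, without advancing time (a new reading comes with each control period).
- get_image(name): name is "scene" or "side" or "wrist"; returns the picture (384x512x3 uint8, red, green, blue); there is no depth.
- get_calibration(name): a dict with "mtx" (3x3 intrinsics, pixels), "rvec" (rotation vector, rad) and "tvec" (3), from world to camera coordinates, as OpenCV has them; the wrist camera has in their place "T_tool_cam" (4x4, takes a point from camera to tool coordinates, whose origin is the TCP and whose axes are the flange's). Camera axes: x right, y down, z forward; pixel columns grow to the right and rows downward; lengths in mm; the calibration is good to about 2 mm. A picture is of the moment at which its call begins: read the wrist's pose just before it. get_calibration takes no time and is no camera call.
- job_done(): hands the job in; it is judged then, once.
The state is a dict: "time": time; "joint_pos": joint angles; "qvel": joint speeds; "joint_torque": joint torques, N m; "ee_pos": TCP position; "orientation": TCP orientation; "contact_force": force on the tool from outside, world axes, zero at the start; "ft_torque": the same for the moment, N m; "finger_gap": finger opening in mm; "grip_force": force on a finger pad.
Only numpy, scipy, OpenCV 4.12 (cv2) and the standard library are available. Lean on these libraries where they do the work, as an engineer would, in place of code of your own. Each camera call takes 0.05 s, during which the arm holds its last target. There are 200 camera calls.

TASK

Stand every converter cassette on the bench upright in the soak-test chest, one to a bay and down on the floor, then push the lid shut until it snaps onto its catch, swing the hasp flat over the staple and push the locking pin through the loop until its head is close up to the loop. Only when it is locked, throw the start lever fully over to the far side. Leave the other things on the bench where they are.

Things in the scene. Friction and masses are not known exactly. Their poses are not given: they have to be found in the camera images.
- chest: grey steel chest, open-topped, fixed: 140 (x) x 245 (y) x 105 mm high, walls and floor 5 mm. Origin: centre of its underside; x from its front (robot's side, hasp) to its back (lid hinge), z up. Dividers 3 mm thick, 25 mm above the floor, at y = -59, 0, +59 mm make four bays 56 (y) x 130 mm (x), centred at y = -88, -29.5, +29.5, +88 mm; the inner floor is at z = 5 mm
- lid (a joint): flat lid 140 x 245 x 8 mm, hinged on the chest's back rim. 0 = shut, grows as it opens, 1.57 upright; starts at 1.6 to 1.8 (leaning a little back), stop 1.85. Stiff hinge (0.29 N m): stays where left. A sprung ball catch holds it shut: in the last 0.1 rad push it down (12 N near the front edge is enough, 20 N is harmless) till it snaps to 0. Push with closed fingers from behind, then from above
- lid_hinge (a point): middle of the lid's hinge axis (along y), in the plane of the lid's underside, at chest x = +70, y = 0, z = 105 mm
- lid_edge (a point): middle of the lid's free edge, 140 mm from the hinge, half-way through its thickness; x points to the hinge, z out of the lid's outer face (the top when shut)
- staple (a point): centre of the opening of the steel loop on the middle of the lid's outer face (76 mm from the hinge): 26 mm clear between its 7 mm posts (along x), top bar's underside 14 mm above this point; 42 mm tall. With lid shut and hasp down, this point is 16 mm above the hasp's upper face and its axes are parallel to the chest's; the pin goes through along y, from either side
- hasp (a joint): slotted steel plate 115 long, 70 wide, 5 mm thick, hinged on the chest's front rim. 0 = flat on the shut lid, the staple through its slot; grows as it swings up and to the front; starts at 1.8 to 2.1 (upright, leaning to the robot). Stiff (0.14 N m): stays where left. Solid from 4 to 50 mm from the hinge, then a slot 14 mm wide to 102 mm. Can be pushed over and down with closed fingers
- hasp_hinge (a point): middle of the hasp's hinge axis (along chest y), in the plate's mid-plane, at chest x = -78, y = 0, z = 115.5 mm
- pin_head (a point): centre of the head of the loose aluminium locking pin: head 40 mm long (x), 32 x 32 mm across (any side may lie down), and on its axis towards +x a shaft 10 mm in diameter, 75 mm long. About 0.12 kg. It lies on the bench, shaft level, 16 mm up
- pin_shoulder (a point): the pin's axis where the shaft leaves the head, 20 mm in +x from the head's centre; x along the shaft towards the tip
- pin_tip (a point): the tip of the pin's shaft, 95 mm in +x from the head's centre
- starter (a joint): the start lever's angle: 0 = leaning to the robot's side (off), 1.0 = thrown fully over to the far side (on); stays where left, light (about 1 N at its ball)
- starter_tip (a point): centre of the black ball (26 mm) at the end of the start lever, 80 mm from its pivot, about 92 mm above the bench at both ends of the throw, 102 mm half-way
- starter_base: block under the start lever, 70 (x) x 50 x 25 mm, fixed; origin at the centre of its underside; the lever pivots 22 mm above the origin about y and is thrown towards +x, its ball from x = -38 to x = +38 mm
- cass0_center (a point): converter cassette 1: centre of an upright black block 100 (x) x 44 (y) x 50 mm tall with an aluminium grip rib 60 (x) x 14 (y) x 32 mm on top, 82 mm tall over all; this point is half-way up, 41 mm above its underside; the rib runs along x. About 0.3 kg; all cassettes are alike, and some may be absent
- cass1_center (a point): converter cassette 2: centre of an upright black block 100 (x) x 44 (y) x 50 mm tall with an aluminium grip rib 60 (x) x 14 (y) x 32 mm on top, 82 mm tall over all; this point is half-way up, 41 mm above its underside; the rib runs along x. About 0.3 kg; all cassettes are alike, and some may be absent
- cass2_center (a point): converter cassette 3: centre of an upright black block 100 (x) x 44 (y) x 50 mm tall with an aluminium grip rib 60 (x) x 14 (y) x 32 mm on top, 82 mm tall over all; this point is half-way up, 41 mm above its underside; the rib runs along x. About 0.3 kg; all cassettes are alike, and some may be absent
- cass3_center (a point): converter cassette 4: centre of an upright black block 100 (x) x 44 (y) x 50 mm tall with an aluminium grip rib 60 (x) x 14 (y) x 32 mm on top, 82 mm tall over all; this point is half-way up, 41 mm above its underside; the rib runs along x. About 0.3 kg; all cassettes are alike, and some may be absent
- reel: solder reel, 50 mm across, 50 mm tall; origin on its underside; not part of the job, leave it alone
- driver: screwdriver, lying; origin on its underside; not part of the job, leave it alone
- spanner: wrench, lying; origin on its underside; not part of the job, leave it alone
- meter: hand multimeter, 70 x 150 x 35 mm; origin on its underside; not part of the job, leave it alone
- jar: small jar, 56 mm across, 80 mm tall; origin on its underside; not part of the job, leave it alone
- tin: tip-cleaning tin, 70 mm across, 35 mm tall; origin on its underside; not part of the job, leave it alone
- stand: soldering-iron stand, base 110 x 70 mm, about 120 mm tall with its coil; origin on its underside; not part of the job, leave it alone
Not all that is in view belongs to the job. Of the things that look like the part that bears pin_head, the middle-sized one is meant.

How it is judged:
By the outcome, as a careful person would: the job done as asked, in the order asked, and still so for the second after the job is handed in, with the robot touching nothing.
Of cass0, cass1, cass2, cass3 only 2 to 4 are there at a start; the rules pass over those that are not, and their reading is None.
At some moment in a run one of cass0, cass1, cass2, cass3, pin may be knocked a few centimetres aside while the robot is not near it.
It also fails if it takes over 210 s, if anything falls off the work surface, if the arm or the gripper's body presses on something with over 40 N, if the wrist force passes 120 N, or if a joint passes its speed limit or range.

## Working session

There is one attempt and no reset: what is moved stays moved. The work goes in short steps, Python scripts to look and compute and a tool call to move; the robot and the scene stay as the last step left them, time stands still between calls to the robot, and variables do not carry over. Pictures are saved under pics/ and viewed, at most 17 in all, crops included, and the job is handed in when it is done.

Besides the shell and the picture viewer there is one more tool, called after "Call:" in YAML: its name, and indented under it one key for each argument. jog_arm: Moves the arm, as the interface text tells. Its arguments: {"type":"object","properties":{"commands":{"type":"array","items":{"type":"object","properties":{"dp":{"type":"array","items":{"type":"number"}},"rot":{"type":"array","items":{"type":"number"}}}}},"grip":{"type":"number"},"squeeze":{"type":"number"}},"required":["commands"]}

```bash
mkdir -p pics; python3 - <<'E'
from station import *
import cv2,numpy as np
for n in("scene","side"):
    im=get_image(n); cv2.imwrite(f"pics/{n}0.png",cv2.cvtColor(im,cv2.COLOR_RGB2BGR)); c=get_calibration(n)
    R=cv2.Rodrigues(np.array(c['rvec'],float))[0]; print(n,c['mtx'],-R.T@np.array(c['tvec']).ravel(),R[2])
print(get_calibration("wrist"));print(observe())
for n in("scene","side"):
    im=cv2.imread(f"pics/{n}0.png"); cv2.imwrite(f"pics/{n}0b.png",cv2.resize(im,(800,600),interpolation=cv2.INTER_CUBIC))
E
```

```text
scene [[494.27823846   0.         253.33388059]
 [  0.         494.27823846 186.98389669]
 [  0.           0.           1.        ]] [ 867.97793449  662.00512278 1258.0266448 ] [-0.27691203 -0.47709664 -0.83408544]
side [[478.69756233   0.         262.17374262]
 [  0.         478.69756233 182.72216706]
 [  0.           0.           1.        ]] [ 448.32054443 1234.41934554 1082.43017936] [ 0.03666408 -0.78344896 -0.62037366]
{'mtx': array([[267.99594233,   0.        , 257.77116941],
       [  0.        , 267.99594233, 191.99714624],
       [  0.        ,   0.        ,   1.        ]]), 'T_tool_cam': array([[-3.05648238e-04, -9.53320079e-01, -3.01961476e-01,
         7.78177653e+01],
       [ 9.99999797e-01, -1.22324239e-04, -6.26020330e-04,
         8.31161220e-01],
       [ 5.59860543e-04, -3.01961606e-01,  9.53319923e-01,
        -1.42900334e+02],
       [ 0.00000000e+00,  0.00000000e+00,  0.00000000e+00,
         1.00000000e+00]])}
{'time': 0.1, 'joint_pos': array([-1.34949039e+00,  2.07369648e-01,  1.54284106e+00,  1.93961135e-05,
        1.39349972e+00, -1.50556920e-01]), 'qvel': array([-0.00028743, -0.00061376, -0.00310889,  0.00055208, -0.00051622,
        0.00141496]), 'joint_torque': array([-1.14574123e-03, -3.84101558e+01, -2.92548627e+01, -1.38446885e-04,
        4.90729391e-03, -6.92226223e-06]), 'ee_pos': array([ 208.73733647, -535.02711694,  230.20786822]), 'orientation': array([-1.05856397e-03,  9.82764258e-01,  1.84860195e-01, -2.79116195e-05]), 'contact_force': array([-0.25713596, -0.47661887,  0.32982287]), 'ft_torque': array([ 0.0082697 , -0.00311668, -0.00242723]), 'grip_force': 0.0, 'finger_gap': 85.00807989301718}
```

View pics/scene0b.png

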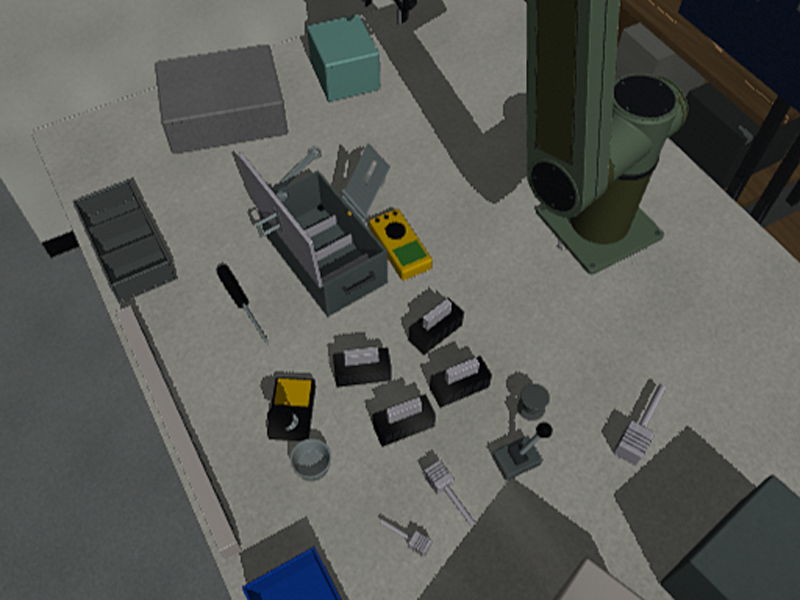

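View pics/side0b.png

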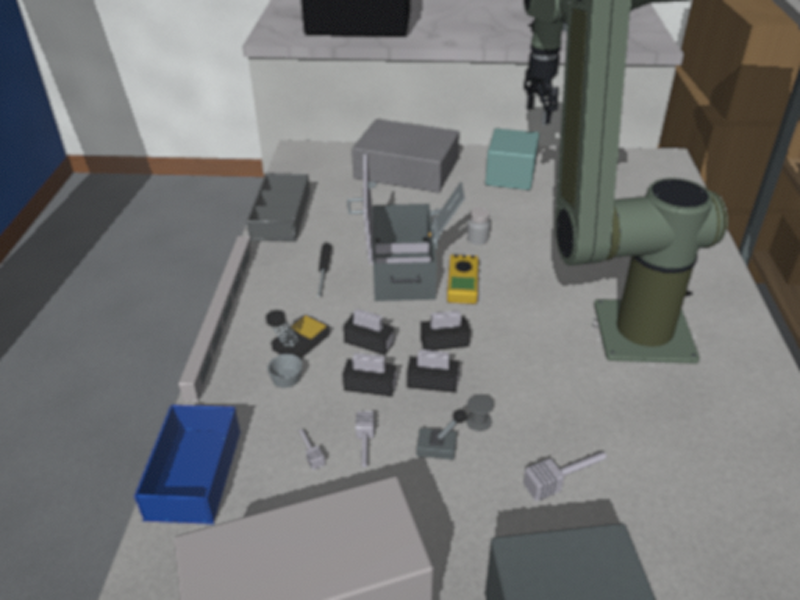

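```bash
cat > h.py <<'E'
from station import *
import cv2,numpy as np
from scipy.spatial.transform import Rotation as Ro
def P(n):
    c=get_calibration(n)
    if n!="wrist":
        R=cv2.Rodrigues(np.array(c['rvec'],float))[0];return np.array(c['mtx']),R,np.array(c['tvec'],float).ravel()
    raise
def tool(o=None):
    o=o or observe();q=o['orientation'];T=np.eye(4);T[:3,:3]=Ro.from_quat([*q[1:],q[0]]).as_matrix();T[:3,3]=o['ee_pos'];return T
def wristP(T):
    c=get_calibration("wrist");M=np.linalg.inv(T@c['T_tool_cam']);return np.array(c['mtx']),M[:3,:3],M[:3,3]
def px2(p,uv,z):
    K,R,t=p;uv=np.atleast_2d(uv).astype(float);d=(np.linalg.inv(K)@np.c_[uv,np.ones(len(uv))].T).T@R;c=-R.T@t
    return c+d*((z-c[2])/d[:,2])[:,None]
def proj(p,X):
    K,R,t=p;x=(K@(R@np.atleast_2d(X).T+t[:,None])).T;return x[:,:2]/x[:,2:]
def shot(name,fn,s=1.5625,crop=None):
    T=tool();im=cv2.cvtColor(get_image(name),cv2.COLOR_RGB2BGR);cv2.imwrite(f"pics/{fn}_raw.png",im);np.save(f"pics/{fn}.npy",T)
    if crop: im=im[crop[1]:crop[3],crop[0]:crop[2]]
    cv2.imwrite(f"pics/{fn}.png",cv2.resize(im,None,fx=s,fy=s,interpolation=cv2.INTER_CUBIC));return T
def delta(X,yaw,tilt=None):
    """tool-frame shift (m) & rotvec to reach world TCP X with tool down, tool x axis at yaw"""
    T=tool();R=Ro.from_euler('z',yaw).as_matrix()@np.diag([1,-1,-1.])
    dp=T[:3,:3].T@(np.array(X)-T[:3,3])/1000;r=Ro.from_matrix(T[:3,:3].T@R).as_rotvec()
    print('dp',np.round(dp,4),'rot',np.round(r,4),'rows',np.ceil(max(np.linalg.norm(dp)/.0417,np.degrees(np.linalg.norm(r))/7.16)));return dp,r
E
python3 - <<'E'
from h import *
s=P("scene");d=P("side");f=1.5625
L=[("cA",(437,312),(446,318),82),("cB",(362,354),(367,318),82),("cC",(463,371),(433,357),82),("cD",(404,407),(369,360),82),
("chest corner back L(y+)",(330,312),(378,298),0),("chest corner front y+",(386,292),(435,296),0),("rim f y+",(385,268),(441,260),105),
("midpin head",(438,472),(365,423),16),("midtip",(471,523),(365,462),16),("small head",(420,542),(317,456),12),("small tip",(380,517),(304,431),12),("big head",(634,441),(542,478),20),("bigtip",(661,386),(604,456),20),
("ball",(543,430),(460,416),92),("base",(517,458),(437,443),25),("jar?",(533,400),(480,410),35)]
for n,a,b,z in L: print(n,px2(s,np.array(a)/f,z)[0].round(),px2(d,np.array(b)/f,z)[0].round())
E
```

```text
cA [434.  63.  82.] [428.  74.  82.]
cB [592.  72.  82.] [590.  82.  82.]
cC [458. 186.  82.] [452. 190.  82.]
cD [579. 195.  82.] [574. 204.  82.]
chest corner back L(y+) [583. -80.   0.] [582. -83.   0.]
chest corner front y+ [467. -67.   0.] [452. -97.   0.]
rim f y+ [476. -53. 105.] [441. -94. 105.]
midpin head [573. 299.  16.] [575. 304.  16.]
midtip [571. 398.  16.] [567. 394.  16.]
small head [658. 383.  12.] [654. 382.  12.]
small tip [694. 316.  12.] [687. 325.  12.]
big head [254. 419.  20.] [258. 418.  20.]
bigtip [145. 361.  20.] [143. 365.  20.]
ball [406. 345.  92.] [402. 347.  92.]
base [447. 347.  25.] [440. 353.  25.]
jar? [366. 275.  35.] [362. 279.  35.]
```

```bash
python3 - <<'E'
from h import *
delta([209,-535,430],0.37);delta([430,0,430],0)
E
```

```text
dp [ 0.0003 -0.0003 -0.1998] rot [-0.0021 -0.0003  0.0019] rows 5.0
dp [ 0.4006 -0.4185 -0.1988] rot [-2.100e-03  1.000e-04  3.719e-01] rows 15.0
```

Call:
jog_arm:
  commands:
    - {"dp": [0, 0, -0.1], "rot": [0, 0, 0]}
    - {"dp": [0, 0, -0.2], "rot": [0, 0, 0]}
    - {"dp": [0, 0, -0.2], "rot": [0, 0, 0]}
    - {"dp": [0, 0, -0.2], "rot": [0, 0, 0]}
    - {"dp": [0, 0, -0.2], "rot": [0, 0, 0]}
    - {"dp": [0.4, -0.4185, -0.2], "rot": [0, 0, 0.372]}
    - {"dp": [0.4, -0.4185, -0.2], "rot": [0, 0, 0.372]}
    - {"dp": [0.4, -0.4185, -0.2], "rot": [0, 0, 0.372]}
    - {"dp": [0.4, -0.4185, -0.2], "rot": [0, 0, 0.372]}
    - {"dp": [0.4, -0.4185, -0.2], "rot": [0, 0, 0.372]}
    - {"dp": [0.4, -0.4185, -0.2], "rot": [0, 0, 0.372]}
    - {"dp": [0.4, -0.4185, -0.2], "rot": [0, 0, 0.372]}

```text
time: 1.1
ee_pos: [320.1, -264.0, 430.8]
orientation: [-0.0, 1.0, -0.001, -0.0]
contact_force: [1.7, 0.1, 0.0]
finger_gap: 85.6
grip_force: 0.0
```

```bash
python3 - <<'E'
from h import *
delta([430,0,430],0)
E
```

```text
dp [ 0.1096 -0.2641  0.0009] rot [-0.0006  0.0002 -0.001 ] rows 7.0
```

Call:
jog_arm:
  commands:
    - {"dp": [0.11, -0.264, 0], "rot": [0, 0, 0]}
    - {"dp": [0.11, -0.264, 0], "rot": [0, 0, 0]}
    - {"dp": [0.11, -0.264, 0], "rot": [0, 0, 0]}
    - {"dp": [0.11, -0.264, 0], "rot": [0, 0, 0]}
    - {"dp": [0.11, -0.264, 0], "rot": [0, 0, 0]}
    - {"dp": [0.11, -0.264, 0], "rot": [0, 0, 0]}
    - {"dp": [0.11, -0.264, 0], "rot": [0, 0, 0]}
    - {"dp": [0.11, -0.264, 0], "rot": [0, 0, 0]}
    - {"dp": [0.11, -0.264, 0], "rot": [0, 0, 0]}

```text
time: 1.85
ee_pos: [430.0, -0.4, 430.6]
orientation: [0.0, 1.0, 0.002, -0.001]
contact_force: [-0.8, -0.4, 0.4]
finger_gap: 85.5
grip_force: 0.0
```

```bash
python3 - <<'E'
from h import *
print(shot("wrist","w1"))
E
```

```text
[[ 9.99988086e-01  4.59972445e-03 -1.63432351e-03  4.30034168e+02]
 [ 4.59959136e-03 -9.99989418e-01 -8.51850407e-05 -4.18932455e-01]
 [-1.63469804e-03  7.76668055e-05 -9.99998661e-01  4.30608106e+02]
 [ 0.00000000e+00  0.00000000e+00  0.00000000e+00  1.00000000e+00]]
```

View pics/w1.png

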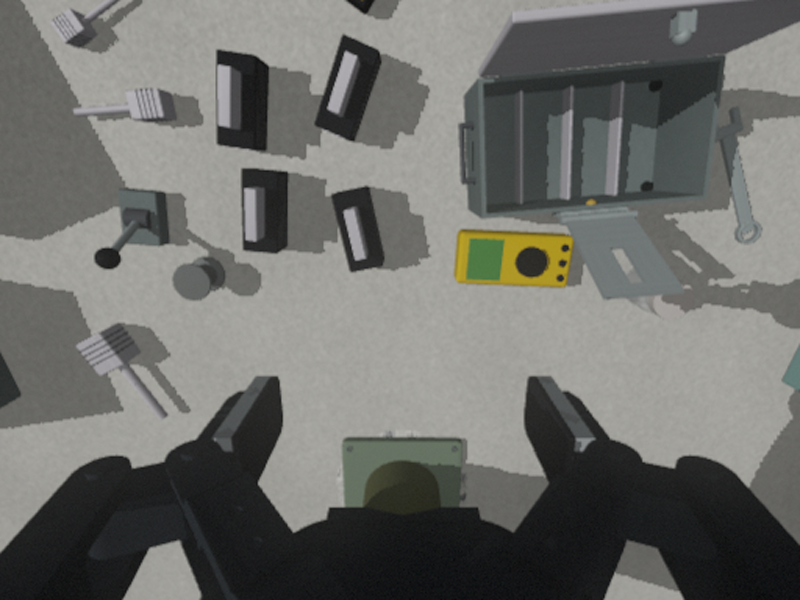

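```bash
cat > fit.py <<'E'
from h import *
from scipy.optimize import minimize,least_squares
def box(x0,x1,y0,y1,z0,z1): return np.array([[x,y,z] for x in(x0,x1) for y in(y0,y1) for z in(z0,z1)],float)
BL=box(-50,50,-22,22,0,50);RB=box(-30,30,-7,7,50,82)
def place(X,x,y,a): c,s=np.cos(a),np.sin(a);return X@np.array([[c,s,0],[-s,c,0],[0,0,1]])+[x,y,0]
def ren(p,q,sh):
    m=np.zeros((sh[0]*4,sh[1]*4),np.uint8)
    for B,v in((BL,255),(RB,0)):
        h=cv2.convexHull(((proj(p,place(B,*q))+.5)*4).astype(np.float32));cv2.fillConvexPoly(m,np.round(h).astype(np.int32),v)
    return cv2.resize(m,(sh[1],sh[0]),interpolation=cv2.INTER_AREA)/255.
def fitcass(obs,q0,th=45):
    """obs: list of (P, gray)"""
    W=[]
    for p,g in obs:
        c=proj(p,[[q0[0],q0[1],40]])[0];r=int(1.1*np.ptp(proj(p,place(BL,*q0)),axis=0).max())
        x0,y0=np.maximum(0,(c-r*.75).astype(int));s=g[y0:y0+int(1.5*r),x0:x0+int(1.5*r)]
        K=p[0].copy();K[0,2]-=x0;K[1,2]-=y0;W.append(((K,p[1],p[2]),cv2.GaussianBlur((s<th)*1.,(3,3),0),s.shape))
    f=lambda q:sum(((cv2.GaussianBlur(ren(p,(q[0],q[1],q[2]/100),sh),(3,3),0)-m)**2).mean() for p,m,sh in W)
    best=min((minimize(f,[q0[0],q0[1],a*100],method='Nelder-Mead',options=dict(initial_simplex=np.array([[0,0,0],[15,0,0],[0,15,0],[0,0,20]])+[q0[0],q0[1],a*100])) for a in(q0[2],)),key=lambda r:r.fun)
    return np.r_[best.x[:2],best.x[2]/100],best.fun
E
cat > m1.py <<'E'
from fit import *
T=np.load("pics/w1.npy");w=wristP(T);g=cv2.imread("pics/w1_raw.png",0);im=cv2.imread("pics/w1_raw.png")
gs=cv2.imread("pics/scene0.png",0);gd=cv2.imread("pics/side0.png",0)
f=1.5625
q={}
for n,q0 in dict(A=(431,70,.2),B=(591,77,-.35),C=(455,188,0),D=(577,198,0)).items():
    r=fitcass([(w,g)],q0);q[n]=r[0];r2=fitcass([(P("scene"),gs)],q[n],35);r3=fitcass([(P("side"),gd)],q[n],35)
    print(n,*[(np.round(r_[0],2),round(r_[1],4)) for r_ in(r,r2,r3)])
pts=np.array([[485,215],[705,194],[482,80],[722,57],[520,90],[522,200],[572,85],[570,198],[620,80],[612,192]])/f
X=np.array([[-70,122.5,105],[-70,-122.5,105],[70,122.5,105],[70,-122.5,105],[65,59,30],[-65,59,30],[65,0,30],[-65,0,30],[65,-59,30],[-65,-59,30.]])
F=lambda c:(proj(w,place(X,*c))-pts).ravel()
r=least_squares(F,[520,-200,0],x_scale=[10,10,.1],loss='soft_l1');print('chest',r.x.round(3),r.fun.reshape(-1,2).round(1).tolist())
big=cv2.resize(im,None,fx=4,fy=4,interpolation=cv2.INTER_CUBIC)
for k in q:
    for B,c in((BL,(0,255,255)),(RB,(0,0,255))): cv2.polylines(big,[cv2.convexHull(((proj(w,place(B,*q[k]))+.5)*4).astype(np.int32))],1,c,1)
for u in (proj(w,place(X,*r.x))+.5)*4: cv2.circle(big,tuple(int(v) for v in u),3,(0,0,255),-1)
cv2.imwrite("pics/m1.png",big[0:800,560:1960][:, :][::1,::1]);b=cv2.imread("pics/m1.png");cv2.imwrite("pics/m1.png",cv2.resize(b,(800,457),interpolation=cv2.INTER_AREA))
E
python3 m1.py
```

```text
A (array([4.3237e+02, 5.6590e+01, 2.1000e-01]), np.float64(0.0601)) (array([4.3087e+02, 5.5820e+01, 2.3000e-01]), np.float64(0.0161)) (array([590.52, -48.47,  -1.26]), np.float64(0.0))
B (array([ 5.9273e+02,  6.5050e+01, -3.8000e-01]), np.float64(0.0801)) (array([ 5.920e+02,  6.411e+01, -3.800e-01]), np.float64(0.0128)) (array([ 776.45, -102.68,   -2.  ]), np.float64(0.0))
C (array([ 4.5451e+02,  1.7690e+02, -9.0000e-02]), np.float64(0.0232)) (array([ 4.5426e+02,  1.7523e+02, -7.0000e-02]), np.float64(0.0951)) (array([ 6.2562e+02, -6.7540e+01,  2.3000e-01]), np.float64(0.0))
D (array([ 5.7927e+02,  1.9189e+02, -1.2000e-01]), np.float64(0.0258)) (array([ 5.7866e+02,  1.9056e+02, -1.1000e-01]), np.float64(0.1314)) (array([5.9933e+02, 1.6488e+02, 2.1000e-01]), np.float64(0.1593))
chest [ 5.35835e+02 -2.03203e+02  9.90000e-02] [[-2.0, 2.2], [1.4, 1.9], [-3.4, -1.3], [1.9, -3.3], [0.2, -0.1], [-0.5, 1.7], [-0.7, -0.3], [-1.2, 0.1], [1.2, -0.4], [2.1, 1.0]]
```

View pics/m1.png

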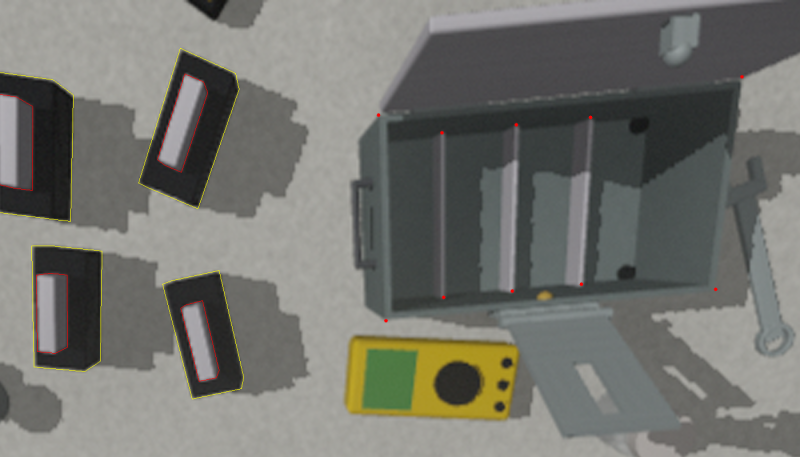

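```bash
python3 - <<'E'
from fit import *
q=(535.8,-203.2,.099)
X=np.array([[a,b,z] for z in(0,105) for a,b in((-70,-122.5),(70,-122.5),(70,122.5),(-70,122.5))])
D=[np.array([[-65,y,30],[65,y,30.]]) for y in(-59,0,59)]
o=[]
for n,cx,cy in(("scene",200,155),("side",260,165)):
    im=cv2.imread(f"pics/{n}0.png");p=P(n);b=cv2.resize(im,None,fx=6,fy=6,interpolation=cv2.INTER_CUBIC)
    u=((proj(p,place(X,*q))+.5)*6).astype(int)
    cv2.polylines(b,[u[:4]],1,(0,255,255));cv2.polylines(b,[u[4:]],1,(0,0,255))
    for d in D: cv2.polylines(b,[((proj(p,place(d,*q))+.5)*6).astype(int)],0,(0,255,0))
    o.append(b[cy*6-290:cy*6+290,cx*6-200-100:cx*6+100+0])
cv2.imwrite("pics/m2.png",np.hstack(o))
E
```

```text
(no output)
```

View pics/m2.png

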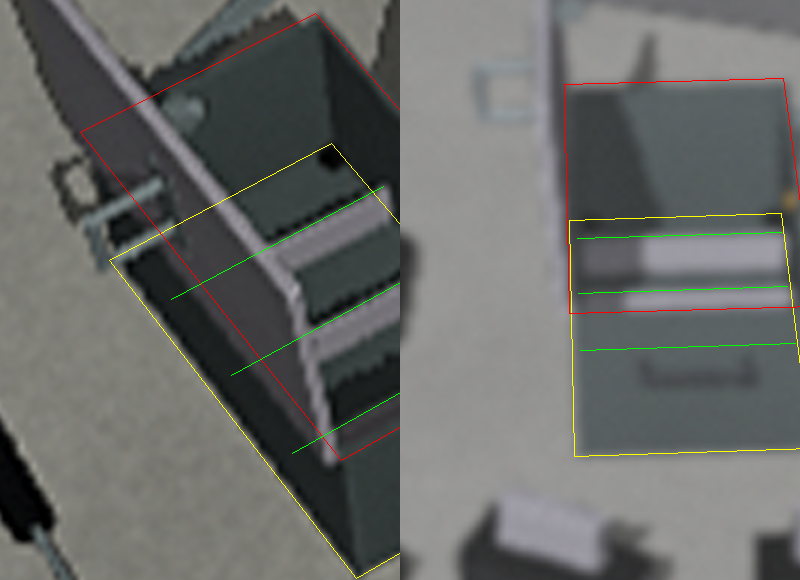

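```bash
python3 - <<'E'
from h import *
delta([432,56,300],1.42)
E
```

```text
dp [ 0.0024 -0.0578  0.1307] rot [-6.0000e-04  1.5000e-03 -1.4182e+00] rows 12.0
```

Call:
jog_arm:
  commands:
    - {"dp": [0.0024, -0.0578, 0.13], "rot": [0, 0, -1.42]}
    - {"dp": [0.0024, -0.0578, 0.13], "rot": [0, 0, -1.42]}
    - {"dp": [0.0024, -0.0578, 0.13], "rot": [0, 0, -1.42]}
    - {"dp": [0.0024, -0.0578, 0.13], "rot": [0, 0, -1.42]}
    - {"dp": [0.0024, -0.0578, 0.13], "rot": [0, 0, -1.42]}
    - {"dp": [0.0024, -0.0578, 0.13], "rot": [0, 0, -1.42]}
    - {"dp": [0.0024, -0.0578, 0.13], "rot": [0, 0, -1.42]}
    - {"dp": [0.0024, -0.0578, 0.13], "rot": [0, 0, -1.42]}
    - {"dp": [0.0024, -0.0578, 0.13], "rot": [0, 0, -1.42]}
    - {"dp": [0.0024, -0.0578, 0.13], "rot": [0, 0, -1.42]}
    - {"dp": [0.0024, -0.0578, 0.13], "rot": [0, 0, -1.42]}
    - {"dp": [0.0024, -0.0578, 0.13], "rot": [0, 0, -1.42]}

```text
time: 2.9
ee_pos: [432.3, 53.5, 301.2]
orientation: [0.0, 0.758, 0.652, -0.0]
contact_force: [0.8, -0.1, 0.7]
finger_gap: 85.4
grip_force: 0.0
```

```bash
cat >> fit.py <<'E'
def recheck(**q):
    im=cv2.cvtColor(get_image("scene"),cv2.COLOR_RGB2GRAY);o={}
    for k,v in q.items(): r=fitcass([(P("scene"),im)],v,35);o[k]=r[0];print(k,r[0].round(3),round(r[1],4))
    return o
E
python3 - <<'E'
from fit import *
recheck(A=(432,56,.21),B=(592.5,64.5,-.38),C=(454.5,176,-.08),D=(579,191,-.115))
delta([432,56,130],np.pi+.21)
E
```

```text
A [4.31145e+02 5.56310e+01 2.34000e-01] 0.0108
B [ 5.9246e+02  6.3583e+01 -3.6400e-01] 0.0232
C [ 4.54370e+02  1.75305e+02 -7.10000e-02] 0.0931
D [ 5.79135e+02  1.88830e+02 -8.60000e-02] 0.1227
dp [ 0.0024 -0.0006  0.1712] rot [-8.0000e-04  2.0000e-04 -1.9316e+00] rows 16.0
```

Call:
jog_arm:
  commands:
    - {"dp": [0, 0, 0.17], "rot": [0, 0, -1.5]}
    - {"dp": [0, 0, 0.17], "rot": [0, 0, -1.5]}
    - {"dp": [0, 0, 0.17], "rot": [0, 0, -1.5]}
    - {"dp": [0, 0, 0.17], "rot": [0, 0, -1.5]}
    - {"dp": [0, 0, 0.17], "rot": [0, 0, -1.5]}
    - {"dp": [0, 0, 0.17], "rot": [0, 0, -1.5]}
    - {"dp": [0, 0, 0.17], "rot": [0, 0, -1.5]}
    - {"dp": [0, 0, 0.17], "rot": [0, 0, -1.5]}
    - {"dp": [0, 0, 0.17], "rot": [0, 0, -1.5]}
    - {"dp": [0, 0, 0.17], "rot": [0, 0, -1.5]}
    - {"dp": [0, 0, 0.17], "rot": [0, 0, -1.5]}
    - {"dp": [0, 0, 0.17], "rot": [0, 0, -1.5]}

```text
time: 3.95
ee_pos: [432.5, 54.0, 131.3]
orientation: [-0.0, 0.11, 0.994, -0.0]
contact_force: [-0.2, 1.1, -0.4]
finger_gap: 85.4
grip_force: 0.0
```

```bash
python3 - <<'E'
from fit import *
delta([431.5,56,56],np.pi+.22)
E
```

```text
dp [0.0014 0.0018 0.0753] rot [-4.000e-04 -1.000e-04 -4.399e-01] rows 4.0
```

Call:
jog_arm:
  commands:
    - {"dp": [0.001, 0.002, 0.02], "rot": [0, 0, -0.44]}
    - {"dp": [0.001, 0.002, 0.02], "rot": [0, 0, -0.44]}
    - {"dp": [0.001, 0.002, 0.02], "rot": [0, 0, -0.44]}
    - {"dp": [0.001, 0.002, 0.03], "rot": [0, 0, -0.44]}
    - {"dp": [0.001, 0.002, 0.05], "rot": [0, 0, -0.44]}
    - {"dp": [0.001, 0.002, 0.065], "rot": [0, 0, -0.44]}
    - {"dp": [0.001, 0.002, 0.075], "rot": [0, 0, -0.44]}
    - {"dp": [0.001, 0.002, 0.075], "rot": [0, 0, -0.44]}

```text
time: 4.62
ee_pos: [429.9, 56.8, 54.3]
orientation: [-0.002, -0.107, 0.994, 0.0]
contact_force: [0.0, -1.1, 0.6]
finger_gap: 85.4
grip_force: 0.0
```

Call:
jog_arm:
  commands:
    - {"dp": [0, 0, 0], "rot": [0, 0, 0]}
    - {"dp": [0, 0, 0], "rot": [0, 0, 0]}
    - {"dp": [0, 0, 0], "rot": [0, 0, 0]}
    - {"dp": [0, 0, 0], "rot": [0, 0, 0]}
    - {"dp": [0, 0, 0], "rot": [0, 0, 0]}
    - {"dp": [0, 0, 0], "rot": [0, 0, 0]}
    - {"dp": [0, 0, 0], "rot": [0, 0, 0]}
    - {"dp": [0, 0, 0], "rot": [0, 0, 0]}
    - {"dp": [0, 0, 0], "rot": [0, 0, 0]}
    - {"dp": [0, 0, 0], "rot": [0, 0, 0]}
  grip: 0.005
  squeeze: 60

```text
time: 5.45
ee_pos: [432.4, 57.9, 56.8]
orientation: [0.0, -0.109, 0.994, -0.0]
contact_force: [-0.2, -0.5, 5.6]
finger_gap: 12.8
grip_force: 61.3
```

```bash
cat >> fit.py <<'E'
CH=(535.8,-203.2,.099)
def chest(x,y,z): return place(np.array([[x,y,z]],float),*CH)[0]
def loc(X): c=place(np.array([[X[0]-CH[0],X[1]-CH[1],X[2]]]),0,0,-CH[2])[0];return c.round(1)
E
python3 - <<'E'
from fit import *
T=tool();print(T[:3,3].round(1))
for y in(-88,-29.5,29.5,88):print(y,chest(0,y,0).round(1))
R0=T.copy()
for X,yaw in(([522,-40,205],np.pi+.099),(chest(0,-88,205),np.pi+.099)): delta(X,yaw)
E
```

```text
[432.4  57.9  56.8]
-88 [ 544.5 -290.8    0. ]
-29.5 [ 538.7 -232.6    0. ]
29.5 [ 532.9 -173.8    0. ]
88 [ 527.1 -115.6    0. ]
dp [-0.0664 -0.115  -0.1481] rot [-0.0002  0.0008  0.1194] rows 5.0
dp [-0.034  -0.3647 -0.1481] rot [-0.0002  0.0008  0.1194] rows 10.0
```

Call:
jog_arm:
  commands:
    - {"dp": [0, 0, -0.03], "rot": [0, 0, 0]}
    - {"dp": [0, 0, -0.07], "rot": [0, 0, 0]}
    - {"dp": [0, 0, -0.11], "rot": [0, 0, 0]}
    - {"dp": [0, 0, -0.148], "rot": [0, 0, 0]}
    - {"dp": [-0.02, -0.035, -0.148], "rot": [0, 0, 0.04]}
    - {"dp": [-0.04, -0.07, -0.148], "rot": [0, 0, 0.08]}
    - {"dp": [-0.066, -0.105, -0.148], "rot": [0, 0, 0.12]}
    - {"dp": [-0.066, -0.115, -0.148], "rot": [0, 0, 0.12]}
    - {"dp": [-0.06, -0.155, -0.148], "rot": [0, 0, 0.12]}
    - {"dp": [-0.056, -0.195, -0.148], "rot": [0, 0, 0.12]}
    - {"dp": [-0.052, -0.235, -0.148], "rot": [0, 0, 0.12]}
    - {"dp": [-0.047, -0.275, -0.148], "rot": [0, 0, 0.12]}

```text
time: 6.45
ee_pos: [536.5, -201.4, 202.4]
orientation: [-0.001, -0.049, 0.999, 0.001]
contact_force: [0.7, 0.0, -3.3]
finger_gap: 12.6
grip_force: 60.1
```

```bash
python3 - <<'E'
from fit import *
T=tool();print(loc(T[:3,3]),observe()['finger_gap'])
delta(chest(0,-88,205),np.pi+.099)
E
```

```text
[  0.8   1.7 202.4] 12.638619284127424
dp [ 0.0008 -0.0897 -0.0028] rot [ 0.002  -0.0025 -0.0002] rows 3.0
```

Call:
jog_arm:
  commands:
    - {"dp": [0, -0.035, 0], "rot": [0, 0, 0]}
    - {"dp": [0, -0.07, 0], "rot": [0, 0, 0]}
    - {"dp": [0, -0.0895, 0], "rot": [0, 0, 0]}
    - {"dp": [0, -0.0895, 0], "rot": [0, 0, 0]}
    - {"dp": [0, -0.0895, 0.03], "rot": [0, 0, 0]}
    - {"dp": [0, -0.0895, 0.06], "rot": [0, 0, 0]}
    - {"dp": [0, -0.0895, 0.09], "rot": [0, 0, 0]}
    - {"dp": [0, -0.0895, 0.11], "rot": [0, 0, 0]}
    - {"dp": [0, -0.0895, 0.12], "rot": [0, 0, 0]}
    - {"dp": [0, -0.0895, 0.13], "rot": [0, 0, 0]}
    - {"dp": [0, -0.0895, 0.139], "rot": [0, 0, 0]}
    - {"dp": [0, -0.0895, 0.139], "rot": [0, 0, 0]}

```text
time: 7.45
ee_pos: [545.5, -288.7, 63.8]
orientation: [-0.001, -0.049, 0.999, 0.001]
contact_force: [-0.9, 0.4, -3.0]
finger_gap: 12.7
grip_force: 60.1
```

```bash
python3 - <<'E'
from fit import *
o=observe();T=tool(o);print(loc(T[:3,3]),o['contact_force'],o['finger_gap'])
E
```

```text
[  1.2 -86.   63.8] [-0.89713691  0.4213323  -2.99422071] 12.71782977967944
```

Call:
jog_arm:
  commands:
    - {"dp": [0, 0, 0.002], "rot": [0, 0, 0]}
    - {"dp": [0, 0, 0.0025], "rot": [0, 0, 0]}

```text
time: 7.62
ee_pos: [547.1, -290.1, 64.0]
orientation: [0.001, -0.049, 0.999, -0.001]
contact_force: [-0.2, -0.0, -2.5]
finger_gap: 12.7
grip_force: 60.1
```

Call:
jog_arm:
  commands:
    - {"dp": [0, 0, 0], "rot": [0, 0, 0]}
    - {"dp": [0, 0, 0], "rot": [0, 0, 0]}
    - {"dp": [0, 0, 0], "rot": [0, 0, 0]}
    - {"dp": [0, 0, 0], "rot": [0, 0, 0]}
    - {"dp": [0, 0, -0.02], "rot": [0, 0, 0]}
    - {"dp": [0, 0, -0.05], "rot": [0, 0, 0]}
    - {"dp": [0, 0, -0.09], "rot": [0, 0, 0]}
    - {"dp": [0, 0, -0.13], "rot": [0, 0, 0]}
    - {"dp": [0, 0, -0.17], "rot": [0, 0, 0]}
    - {"dp": [0, 0, -0.19], "rot": [0, 0, 0]}
    - {"dp": [0, 0, -0.19], "rot": [0, 0, 0]}
  grip: 0.026

```text
time: 8.53
ee_pos: [550.2, -292.3, 263.4]
orientation: [0.007, -0.049, 0.999, -0.006]
contact_force: [0.5, -0.0, 1.7]
finger_gap: 25.8
grip_force: 0.0
```

```bash
python3 - <<'E'
from fit import *
print(shot("wrist","w2")[:3,3])
recheck(B=(592.5,64.5,-.37),C=(454.5,176,-.08),D=(579,191,-.1))
delta([580,-30,240],np.pi-.1);delta([592.5,64.3,130],np.pi-.37)
E
```

```text
[ 550.17901166 -292.3251172   263.44728272]
B [ 5.92405e+02  6.39660e+01 -3.83000e-01] 0.0161
C [ 4.54370e+02  1.75305e+02 -7.10000e-02] 0.0211
D [ 5.78230e+02  1.88917e+02 -4.60000e-02] 0.1277
dp [-0.058   0.2559  0.0153] rot [-0.0036  0.005   0.1982] rows 7.0
dp [-0.0792  0.349   0.125 ] rot [-0.0029  0.0055  0.4682] rows 10.0
```

View pics/w2.png

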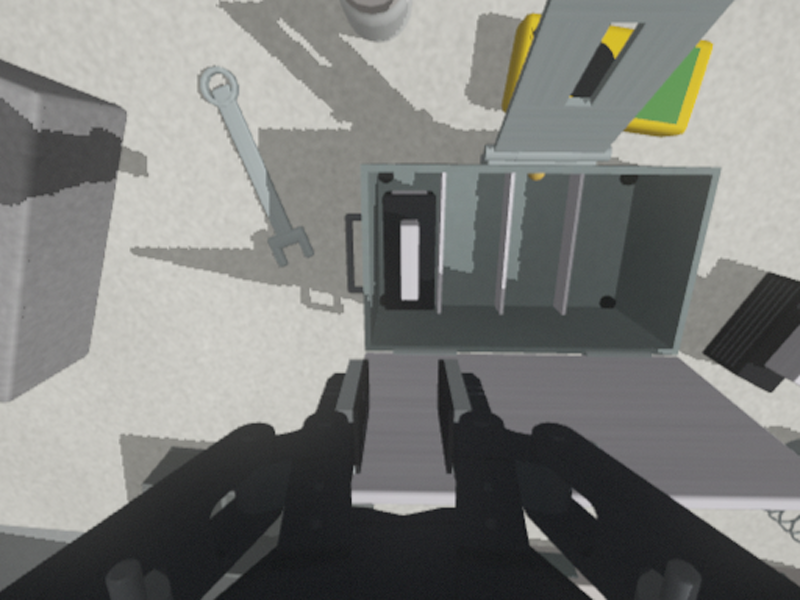

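Call:
jog_arm:
  commands:
    - {"dp": [-0.02, 0.09, 0], "rot": [0, 0, 0.1]}
    - {"dp": [-0.079, 0.349, 0], "rot": [0, 0, 0.47]}
    - {"dp": [-0.079, 0.349, 0], "rot": [0, 0, 0.47]}
    - {"dp": [-0.079, 0.349, 0], "rot": [0, 0, 0.47]}
    - {"dp": [-0.079, 0.349, 0], "rot": [0, 0, 0.47]}
    - {"dp": [-0.079, 0.349, 0], "rot": [0, 0, 0.47]}
    - {"dp": [-0.079, 0.349, 0], "rot": [0, 0, 0.47]}
    - {"dp": [-0.079, 0.349, 0], "rot": [0, 0, 0.47]}
    - {"dp": [-0.079, 0.349, 0], "rot": [0, 0, 0.47]}
    - {"dp": [-0.079, 0.349, 0.05], "rot": [0, 0, 0.47]}
    - {"dp": [-0.079, 0.349, 0.1], "rot": [0, 0, 0.47]}
    - {"dp": [-0.079, 0.349, 0.1], "rot": [0, 0, 0.47]}
  grip: 0.085

```text
time: 9.63
ee_pos: [585.4, 66.9, 145.2]
orientation: [-0.006, 0.184, 0.983, -0.001]
contact_force: [-1.4, -0.0, -1.7]
finger_gap: 85.0
grip_force: 0.0
```

```bash
python3 - <<'E'
from fit import *
recheck(C=(454.5,176,-.08),D=(579,191,-.1))
delta([592.5,64.3,56.5],np.pi-.375)
E
```

```text
C [ 4.54370e+02  1.75305e+02 -7.10000e-02] 0.0202
D [ 5.78962e+02  1.90634e+02 -1.07000e-01] 0.1254
dp [-0.0106  0.0017  0.086 ] rot [-0.0059 -0.0164  0.0044] rows 3.0
```

Call:
jog_arm:
  commands:
    - {"dp": [0, 0, 0.03], "rot": [0, 0, 0]}
    - {"dp": [0, 0, 0.06], "rot": [0, 0, 0]}
    - {"dp": [0, 0, 0.06], "rot": [0, 0, 0]}
    - {"dp": [0, 0, 0.06], "rot": [0, 0, 0]}

```text
time: 10.02
ee_pos: [588.4, 65.5, 90.8]
orientation: [-0.003, 0.185, 0.983, -0.0]
contact_force: [0.9, 0.2, 0.5]
finger_gap: 85.0
grip_force: 0.0
```

```bash
python3 - <<'E'
from fit import *
print(tool()[:3,3]);delta([592.5,64.3,56.5],np.pi-.375)
E
```

```text
[588.38510422  65.4940544   90.81875299]
dp [-0.0045  0.0004  0.0343] rot [-0.0019 -0.0055  0.0029] rows 1.0
```

Call:
jog_arm:
  commands:
    - {"dp": [-0.003, 0, 0.017], "rot": [0, -0.005, 0]}
    - {"dp": [-0.003, 0, 0.033], "rot": [0, -0.005, 0]}
    - {"dp": [-0.003, 0, 0.034], "rot": [0, -0.005, 0]}
    - {"dp": [-0.003, 0, 0.034], "rot": [0, -0.005, 0]}

```text
time: 10.35
ee_pos: [593.9, 64.4, 60.0]
orientation: [0.003, 0.185, 0.983, -0.0]
contact_force: [-0.1, 0.7, 0.9]
finger_gap: 85.0
grip_force: 0.0
```

Call:
jog_arm:
  commands:
    - {"dp": [0, 0, 0], "rot": [0, 0, 0]}
    - {"dp": [0, 0, 0], "rot": [0, 0, 0]}
    - {"dp": [0, 0, 0], "rot": [0, 0, 0]}
    - {"dp": [0, 0, 0], "rot": [0, 0, 0]}
    - {"dp": [0, 0, 0], "rot": [0, 0, 0]}
    - {"dp": [0, 0, 0], "rot": [0, 0, 0]}
    - {"dp": [0, 0, 0], "rot": [0, 0, 0]}
    - {"dp": [0, 0, 0], "rot": [0, 0, 0]}
    - {"dp": [0, 0, 0], "rot": [0, 0, 0]}
  grip: 0.005

```text
time: 11.1
ee_pos: [593.9, 64.6, 59.3]
orientation: [0.003, 0.185, 0.983, -0.0]
contact_force: [0.9, 0.3, 3.8]
finger_gap: 12.8
grip_force: 59.8
```

```bash
python3 - <<'E'
from fit import *
T=tool();print(T[:3,3].round(1))
for X,yaw in(([522,-40,210],np.pi+.099),(chest(0,-29.5,210),np.pi+.099)): delta(X,yaw)
E
```

```text
[593.9  64.6  59.3]
dp [ 0.0281 -0.1235 -0.1509] rot [-0.0009  0.0059 -0.4708] rows 5.0
dp [-0.0575 -0.2968 -0.1505] rot [-0.0009  0.0059 -0.4708] rows 9.0
```

Call:
jog_arm:
  commands:
    - {"dp": [0, 0, -0.03], "rot": [0, 0, 0]}
    - {"dp": [0, 0, -0.07], "rot": [0, 0.006, 0]}
    - {"dp": [0, 0, -0.11], "rot": [0, 0.006, 0]}
    - {"dp": [0, 0, -0.15], "rot": [0, 0.006, 0]}
    - {"dp": [0.01, -0.04, -0.15], "rot": [0, 0.006, -0.12]}
    - {"dp": [0.02, -0.08, -0.15], "rot": [0, 0.006, -0.24]}
    - {"dp": [0.028, -0.12, -0.15], "rot": [0, 0.006, -0.36]}
    - {"dp": [0.01, -0.157, -0.15], "rot": [0, 0.006, -0.471]}
    - {"dp": [-0.009, -0.194, -0.15], "rot": [0, 0.006, -0.471]}
    - {"dp": [-0.027, -0.23, -0.15], "rot": [0, 0.006, -0.471]}
    - {"dp": [-0.044, -0.266, -0.15], "rot": [0, 0.006, -0.471]}
    - {"dp": [-0.0575, -0.2968, -0.15], "rot": [0, 0.006, -0.471]}

```text
time: 12.1
ee_pos: [537.4, -235.4, 208.0]
orientation: [-0.001, -0.049, 0.999, -0.0]
contact_force: [0.9, 0.8, -2.0]
finger_gap: 12.8
grip_force: 59.4
```

Call:
jog_arm:
  commands:
    - {"dp": [0, 0, 0], "rot": [0, 0, 0]}
    - {"dp": [0, 0, 0], "rot": [0, 0, 0]}
    - {"dp": [0, 0, 0], "rot": [0, 0, 0]}

```text
time: 12.35
ee_pos: [537.5, -232.1, 207.7]
orientation: [-0.002, -0.049, 0.999, 0.001]
contact_force: [0.1, -0.2, -1.9]
finger_gap: 12.9
grip_force: 59.5
```

```bash
python3 - <<'E'
from fit import *
T=tool();print(T[:3,3].round(1),loc(T[:3,3]))
delta(chest(0,-29.5,65),np.pi+.099)
E
```

```text
[ 537.5 -232.1  207.7] [ -1.2 -28.9 207.7]
dp [-0.0017 -0.0008  0.1427] rot [ 0.0014 -0.0035 -0.0005] rows 4.0
```

Call:
jog_arm:
  commands:
    - {"dp": [0, 0, 0.035], "rot": [0, -0.003, 0]}
    - {"dp": [0, 0, 0.07], "rot": [0, -0.003, 0]}
    - {"dp": [0, 0, 0.1], "rot": [0, -0.003, 0]}
    - {"dp": [0, 0, 0.12], "rot": [0, -0.003, 0]}
    - {"dp": [0, 0, 0.13], "rot": [0, -0.003, 0]}
    - {"dp": [0, 0, 0.137], "rot": [0, -0.003, 0]}
    - {"dp": [0, 0, 0.142], "rot": [0, -0.003, 0]}
    - {"dp": [0, 0, 0.143], "rot": [0, -0.003, 0]}
    - {"dp": [0, 0, 0.143], "rot": [0, -0.003, 0]}

```text
time: 13.1
ee_pos: [539.2, -233.0, 67.2]
orientation: [0.002, -0.05, 0.999, -0.001]
contact_force: [0.3, 1.4, -1.9]
finger_gap: 12.6
grip_force: 59.5
```

Call:
jog_arm:
  commands:
    - {"dp": [0, 0, 0], "rot": [0, 0, 0]}
    - {"dp": [0, 0, 0], "rot": [0, 0, 0]}
    - {"dp": [0, 0, 0], "rot": [0, 0, 0]}
    - {"dp": [0, 0, 0], "rot": [0, 0, 0]}
    - {"dp": [0, 0, -0.02], "rot": [0, 0, 0]}
    - {"dp": [0, 0, -0.06], "rot": [0, 0, 0]}
    - {"dp": [0, 0, -0.1], "rot": [0, 0, 0]}
    - {"dp": [0, 0, -0.14], "rot": [0, 0, 0]}
    - {"dp": [0, 0, -0.17], "rot": [0, 0, 0]}
    - {"dp": [0, 0, -0.19], "rot": [0, 0, 0]}
    - {"dp": [0, 0, -0.19], "rot": [0, 0, 0]}
    - {"dp": [0, 0, -0.19], "rot": [0, 0, 0]}
  grip: 0.03

```text
time: 14.1
ee_pos: [538.7, -233.2, 258.1]
orientation: [0.003, -0.05, 0.999, -0.002]
contact_force: [-0.1, -0.0, -0.7]
finger_gap: 30.6
grip_force: 0.0
```

```bash
python3 - <<'E'
from fit import *
print(tool()[:3,3])
recheck(C=(454.5,176,-.08),D=(579,191,-.1))
delta([454.5,175.7,255],np.pi-.075)
E
```

```text
[ 538.72908692 -233.21885501  258.12250183]
C [ 4.54370e+02  1.75305e+02 -7.10000e-02] 0.0196
D [ 5.78672e+02  1.89829e+02 -8.90000e-02] 0.0806
dp [4.230e-02 4.145e-01 4.000e-04] rot [-0.0008  0.0018  0.1741] rows 10.0
```

Call:
jog_arm:
  commands:
    - {"dp": [0.042, 0.4145, 0], "rot": [0, 0, 0.174]}
    - {"dp": [0.042, 0.4145, 0], "rot": [0, 0, 0.174]}
    - {"dp": [0.042, 0.4145, 0], "rot": [0, 0, 0.174]}
    - {"dp": [0.042, 0.4145, 0], "rot": [0, 0, 0.174]}
    - {"dp": [0.042, 0.4145, 0], "rot": [0, 0, 0.174]}
    - {"dp": [0.042, 0.4145, 0], "rot": [0, 0, 0.174]}
    - {"dp": [0.042, 0.4145, 0], "rot": [0, 0, 0.174]}
    - {"dp": [0.042, 0.4145, 0], "rot": [0, 0, 0.174]}
    - {"dp": [0.042, 0.4145, 0], "rot": [0, 0, 0.174]}
    - {"dp": [0.042, 0.4145, 0], "rot": [0, 0, 0.174]}
    - {"dp": [0.042, 0.4145, 0.04], "rot": [0, 0, 0.174]}
    - {"dp": [0.042, 0.4145, 0.08], "rot": [0, 0, 0.174]}
  grip: 0.085

```text
time: 15.15
ee_pos: [455.4, 178.6, 175.4]
orientation: [0.003, 0.035, 0.999, 0.0]
contact_force: [0.5, -0.8, -1.1]
finger_gap: 85.1
grip_force: 0.0
```

Call:
jog_arm:
  commands:
    - {"dp": [0, 0, 0.04], "rot": [0, 0, 0]}
    - {"dp": [0, 0, 0.07], "rot": [0, 0, 0]}
    - {"dp": [0, 0, 0.07], "rot": [0, 0, 0]}
    - {"dp": [0, 0, 0.07], "rot": [0, 0, 0]}
    - {"dp": [0, 0, 0.07], "rot": [0, 0, 0]}

```text
time: 15.57
ee_pos: [455.8, 175.5, 106.2]
orientation: [0.001, 0.037, 0.999, -0.0]
contact_force: [-0.3, 0.3, 0.4]
finger_gap: 85.1
grip_force: 0.0
```

```bash
python3 - <<'E'
from fit import *
print(tool()[:3,3]);delta([454.5,175.7,57],np.pi-.075)
E
```

```text
[455.83332212 175.54366498 106.21181308]
dp [0.0015 0.0001 0.0492] rot [-0.0004  0.0022 -0.    ] rows 2.0
```

Call:
jog_arm:
  commands:
    - {"dp": [0.0015, 0, 0.03], "rot": [0, 0, 0]}
    - {"dp": [0.0015, 0, 0.049], "rot": [0, 0, 0]}
    - {"dp": [0.0015, 0, 0.049], "rot": [0, 0, 0]}
    - {"dp": [0.0015, 0, 0.049], "rot": [0, 0, 0]}

```text
time: 15.9
ee_pos: [455.0, 175.7, 58.1]
orientation: [0.002, 0.038, 0.999, -0.0]
contact_force: [-0.4, 0.3, 0.4]
finger_gap: 84.7
grip_force: 0.0
```

Call:
jog_arm:
  commands:
    - {"dp": [0, 0, 0], "rot": [0, 0, 0]}
    - {"dp": [0, 0, 0], "rot": [0, 0, 0]}
    - {"dp": [0, 0, 0], "rot": [0, 0, 0]}
    - {"dp": [0, 0, 0], "rot": [0, 0, 0]}
    - {"dp": [0, 0, 0], "rot": [0, 0, 0]}
    - {"dp": [0, 0, 0], "rot": [0, 0, 0]}
    - {"dp": [0, 0, 0], "rot": [0, 0, 0]}
    - {"dp": [0, 0, 0], "rot": [0, 0, 0]}
    - {"dp": [0, 0, 0], "rot": [0, 0, 0]}
  grip: 0.005

```text
time: 16.65
ee_pos: [454.2, 175.8, 57.1]
orientation: [0.001, 0.037, 0.999, -0.0]
contact_force: [-1.7, 0.6, 4.6]
finger_gap: 13.2
grip_force: 60.4
```

```bash
python3 - <<'E'
from fit import *
T=tool();print(T[:3,3].round(1))
for X,yaw in(([522,-40,210],np.pi+.099),(chest(0,29.5,210),np.pi+.099)): delta(X,yaw)
E
```

```text
[454.2 175.8  57.1]
dp [-0.084  -0.2102 -0.1527] rot [-0.0005  0.0023 -0.1736] rows 7.0
dp [-0.1048 -0.3428 -0.1526] rot [-0.0005  0.0023 -0.1736] rows 10.0
```

Call:
jog_arm:
  commands:
    - {"dp": [0, 0, -0.03], "rot": [0, 0, 0]}
    - {"dp": [0, 0, -0.07], "rot": [0, 0, 0]}
    - {"dp": [0, 0, -0.11], "rot": [0, 0, 0]}
    - {"dp": [0, 0, -0.152], "rot": [0, 0, 0]}
    - {"dp": [-0.015, -0.037, -0.152], "rot": [0, 0, 0]}
    - {"dp": [-0.03, -0.074, -0.152], "rot": [0, 0, -0.05]}
    - {"dp": [-0.045, -0.111, -0.152], "rot": [0, 0, -0.1]}
    - {"dp": [-0.06, -0.148, -0.152], "rot": [0, 0, -0.15]}
    - {"dp": [-0.075, -0.184, -0.152], "rot": [0, 0, -0.174]}
    - {"dp": [-0.084, -0.215, -0.152], "rot": [0, 0, -0.174]}
    - {"dp": [-0.09, -0.25, -0.152], "rot": [0, 0, -0.174]}
    - {"dp": [-0.0955, -0.285, -0.152], "rot": [0, 0, -0.174]}

```text
time: 17.65
ee_pos: [526.4, -116.9, 206.8]
orientation: [-0.001, -0.049, 0.999, 0.0]
contact_force: [0.2, -0.3, -2.7]
finger_gap: 13.0
grip_force: 59.8
```

Call:
jog_arm:
  commands:
    - {"dp": [-0.005, -0.032, 0], "rot": [0, 0, 0]}
    - {"dp": [-0.009, -0.058, 0], "rot": [0, 0, 0]}
    - {"dp": [-0.009, -0.058, 0], "rot": [0, 0, 0]}
    - {"dp": [-0.009, -0.058, 0], "rot": [0, 0, 0]}
    - {"dp": [-0.009, -0.058, 0], "rot": [0, 0, 0]}

```text
time: 18.07
ee_pos: [541.0, -171.7, 207.1]
orientation: [-0.001, -0.049, 0.999, 0.001]
contact_force: [0.1, 0.4, -3.8]
finger_gap: 13.1
grip_force: 60.0
```

```bash
python3 - <<'E'
from fit import *
T=tool();print(T[:3,3].round(1),loc(T[:3,3]))
delta(chest(0,29.5,62.5),np.pi+.099)
E
```

```text
[ 541.  -171.7  207.1] [  8.3  30.9 207.1]
dp [ 0.008  -0.0016  0.1446] rot [ 0.0018 -0.0016 -0.0003] rows 4.0
```

Call:
jog_arm:
  commands:
    - {"dp": [0.007, -0.0015, 0], "rot": [0, 0, 0]}
    - {"dp": [0.007, -0.0015, 0.03], "rot": [0, 0, 0]}
    - {"dp": [0.007, -0.0015, 0.07], "rot": [0, 0, 0]}
    - {"dp": [0.007, -0.0015, 0.1], "rot": [0, 0, 0]}
    - {"dp": [0.007, -0.0015, 0.12], "rot": [0, 0, 0]}
    - {"dp": [0.007, -0.0015, 0.13], "rot": [0, 0, 0]}
    - {"dp": [0.007, -0.0015, 0.139], "rot": [0, 0, 0]}
    - {"dp": [0.007, -0.0015, 0.144], "rot": [0, 0, 0]}
    - {"dp": [0.007, -0.0015, 0.144], "rot": [0, 0, 0]}
    - {"dp": [0.007, -0.0015, 0.145], "rot": [0, 0, 0]}

```text
time: 18.9
ee_pos: [537.0, -175.2, 65.5]
orientation: [0.002, -0.05, 0.999, -0.001]
contact_force: [-0.1, 0.2, -3.5]
finger_gap: 13.0
grip_force: 59.9
```

Call:
jog_arm:
  commands:
    - {"dp": [0, 0, 0], "rot": [0, 0, 0]}
    - {"dp": [0, 0, 0], "rot": [0, 0, 0]}
    - {"dp": [0, 0, 0], "rot": [0, 0, 0]}
    - {"dp": [0, 0, 0], "rot": [0, 0, 0]}
    - {"dp": [0, 0, -0.02], "rot": [0, 0, 0]}
    - {"dp": [0, 0, -0.06], "rot": [0, 0, 0]}
    - {"dp": [0, 0, -0.1], "rot": [0, 0, 0]}
    - {"dp": [0, 0, -0.14], "rot": [0, 0, 0]}
    - {"dp": [0, 0, -0.17], "rot": [0, 0, 0]}
    - {"dp": [0, 0, -0.19], "rot": [0, 0, 0]}
    - {"dp": [0, 0, -0.19], "rot": [0, 0, 0]}
    - {"dp": [0, 0, -0.19], "rot": [0, 0, 0]}
  grip: 0.03

```text
time: 19.9
ee_pos: [536.4, -175.1, 256.2]
orientation: [0.003, -0.05, 0.999, -0.002]
contact_force: [-0.7, 0.2, -0.6]
finger_gap: 30.4
grip_force: 0.0
```

```bash
python3 - <<'E'
from fit import *
print(tool()[:3,3])
recheck(D=(579,191,-.1))
delta([579,190.7,255],np.pi-.11)
E
```

```text
[ 536.36625229 -175.11238615  256.18149373]
D [ 5.78671e+02  1.89540e+02 -7.20000e-02] 0.0394
dp [-0.0797  0.3591 -0.0013] rot [-0.0008  0.002   0.2091] rows 9.0
```

Call:
jog_arm:
  commands:
    - {"dp": [-0.08, 0.359, 0], "rot": [0, 0, 0.2]}
    - {"dp": [-0.08, 0.359, 0], "rot": [0, 0, 0.2]}
    - {"dp": [-0.08, 0.359, 0], "rot": [0, 0, 0.2]}
    - {"dp": [-0.08, 0.359, 0], "rot": [0, 0, 0.2]}
    - {"dp": [-0.08, 0.359, 0], "rot": [0, 0, 0.2]}
    - {"dp": [-0.08, 0.359, 0], "rot": [0, 0, 0.2]}
    - {"dp": [-0.08, 0.359, 0], "rot": [0, 0, 0.2]}
    - {"dp": [-0.08, 0.359, 0], "rot": [0, 0, 0.2]}
    - {"dp": [-0.08, 0.359, 0], "rot": [0, 0, 0.2]}
    - {"dp": [-0.08, 0.359, 0], "rot": [0, 0, 0.2]}
    - {"dp": [-0.08, 0.359, 0.04], "rot": [0, 0, 0.2]}
    - {"dp": [-0.08, 0.359, 0.08], "rot": [0, 0, 0.2]}
  grip: 0.085

```text
time: 20.95
ee_pos: [580.9, 191.6, 174.0]
orientation: [0.003, 0.049, 0.999, 0.0]
contact_force: [0.1, 0.1, -1.5]
finger_gap: 85.5
grip_force: 0.0
```

Call:
jog_arm:
  commands:
    - {"dp": [0, 0, 0.04], "rot": [0, 0, 0]}
    - {"dp": [0, 0, 0.07], "rot": [0, 0, 0]}
    - {"dp": [0, 0, 0.07], "rot": [0, 0, 0]}
    - {"dp": [0, 0, 0.07], "rot": [0, 0, 0]}
    - {"dp": [0, 0, 0.07], "rot": [0, 0, 0]}

```text
time: 21.37
ee_pos: [580.4, 190.3, 104.7]
orientation: [0.001, 0.051, 0.999, -0.0]
contact_force: [0.4, 0.3, 2.0]
finger_gap: 85.3
grip_force: 0.0
```

```bash
python3 - <<'E'
from fit import *
print(tool()[:3,3]);delta([579,191,57],np.pi-.11)
E
```

```text
[580.43777956 190.25825408 104.66821614]
dp [0.0016 0.0006 0.0477] rot [-0.0003  0.0029  0.0089] rows 2.0
```

Call:
jog_arm:
  commands:
    - {"dp": [0.0015, 0, 0.03], "rot": [0, 0, 0]}
    - {"dp": [0.0015, 0, 0.0475], "rot": [0, 0, 0]}
    - {"dp": [0.0015, 0, 0.0475], "rot": [0, 0, 0]}
    - {"dp": [0.0015, 0, 0.0475], "rot": [0, 0, 0]}

```text
time: 21.7
ee_pos: [579.4, 190.7, 58.1]
orientation: [0.002, 0.05, 0.999, -0.0]
contact_force: [1.0, 0.5, 0.7]
finger_gap: 84.9
grip_force: 0.0
```

Call:
jog_arm:
  commands:
    - {"dp": [0, 0, 0], "rot": [0, 0, 0]}
    - {"dp": [0, 0, 0], "rot": [0, 0, 0]}
    - {"dp": [0, 0, 0], "rot": [0, 0, 0]}
    - {"dp": [0, 0, 0], "rot": [0, 0, 0]}
    - {"dp": [0, 0, 0], "rot": [0, 0, 0]}
    - {"dp": [0, 0, 0], "rot": [0, 0, 0]}
    - {"dp": [0, 0, 0], "rot": [0, 0, 0]}
    - {"dp": [0, 0, 0], "rot": [0, 0, 0]}
    - {"dp": [0, 0, 0], "rot": [0, 0, 0]}
  grip: 0.005

```text
time: 22.45
ee_pos: [578.6, 190.7, 56.8]
orientation: [0.001, 0.05, 0.999, -0.0]
contact_force: [-1.3, 0.0, 2.5]
finger_gap: 12.9
grip_force: 60.5
```

```bash
python3 - <<'E'
from fit import *
T=tool();print(T[:3,3].round(1))
for X,yaw in(([522,-40,210],np.pi+.099),(chest(0,88,210),np.pi+.099)): delta(X,yaw)
E
```

```text
[578.6 190.7  56.8]
dp [ 0.0327 -0.2353 -0.1532] rot [-0.0005  0.0024 -0.1997] rows 7.0
dp [ 0.0201 -0.31   -0.1532] rot [-0.0005  0.0024 -0.1997] rows 9.0
```

Call:
jog_arm:
  commands:
    - {"dp": [0, 0, -0.03], "rot": [0, 0, 0]}
    - {"dp": [0, 0, -0.07], "rot": [0, 0, 0]}
    - {"dp": [0, 0, -0.11], "rot": [0, 0, 0]}
    - {"dp": [0, 0, -0.153], "rot": [0, 0, 0]}
    - {"dp": [0.005, -0.035, -0.153], "rot": [0, 0, 0]}
    - {"dp": [0.01, -0.075, -0.153], "rot": [0, 0, -0.05]}
    - {"dp": [0.016, -0.115, -0.153], "rot": [0, 0, -0.1]}
    - {"dp": [0.021, -0.155, -0.153], "rot": [0, 0, -0.15]}
    - {"dp": [0.027, -0.195, -0.153], "rot": [0, 0, -0.2]}
    - {"dp": [0.033, -0.235, -0.153], "rot": [0, 0, -0.2]}
    - {"dp": [0.026, -0.273, -0.153], "rot": [0, 0, -0.2]}
    - {"dp": [0.02, -0.31, -0.153], "rot": [0, 0, -0.2]}

```text
time: 23.45
ee_pos: [524.9, -117.1, 207.9]
orientation: [-0.001, -0.049, 0.999, 0.0]
contact_force: [0.9, 0.1, -3.9]
finger_gap: 12.6
grip_force: 59.8
```

Call:
jog_arm:
  commands:
    - {"dp": [0, 0, 0], "rot": [0, 0, 0]}
    - {"dp": [0, 0, 0], "rot": [0, 0, 0]}
    - {"dp": [0, 0, 0], "rot": [0, 0, 0]}

```text
time: 23.7
ee_pos: [525.9, -115.3, 208.0]
orientation: [-0.001, -0.049, 0.999, 0.001]
contact_force: [0.5, 1.4, -3.9]
finger_gap: 12.6
grip_force: 60.1
```

```bash
python3 - <<'E'
from fit import *
T=tool();print(T[:3,3].round(1),loc(T[:3,3]))
delta(chest(0,87,62),np.pi+.099)
E
```

```text
[ 525.9 -115.3  208. ] [ -1.2  88.5 208. ]
dp [-0.0013 -0.0016  0.146 ] rot [ 0.0013 -0.0009 -0.0008] rows 4.0
```

Call:
jog_arm:
  commands:
    - {"dp": [-0.001, -0.0015, 0.03], "rot": [0, 0, 0]}
    - {"dp": [-0.001, -0.0015, 0.07], "rot": [0, 0, 0]}
    - {"dp": [-0.001, -0.0015, 0.1], "rot": [0, 0, 0]}
    - {"dp": [-0.001, -0.0015, 0.12], "rot": [0, 0, 0]}
    - {"dp": [-0.001, -0.0015, 0.13], "rot": [0, 0, 0]}
    - {"dp": [-0.001, -0.0015, 0.14], "rot": [0, 0, 0]}
    - {"dp": [-0.001, -0.0015, 0.1465], "rot": [0, 0, 0]}
    - {"dp": [-0.001, -0.0015, 0.147], "rot": [0, 0, 0]}
    - {"dp": [-0.001, -0.0015, 0.147], "rot": [0, 0, 0]}
    - {"dp": [-0.001, -0.0015, 0.147], "rot": [0, 0, 0]}

```text
time: 24.53
ee_pos: [529.5, -117.6, 63.9]
orientation: [0.002, -0.05, 0.999, -0.001]
contact_force: [-0.5, -0.5, -3.0]
finger_gap: 12.5
grip_force: 60.1
```

Call:
jog_arm:
  commands:
    - {"dp": [0, 0, 0], "rot": [0, 0, 0]}
    - {"dp": [0, 0, 0], "rot": [0, 0, 0]}
    - {"dp": [0, 0, 0], "rot": [0, 0, 0]}
    - {"dp": [0, 0, 0], "rot": [0, 0, 0]}
    - {"dp": [0, 0, -0.02], "rot": [0, 0, 0]}
    - {"dp": [0, 0, -0.06], "rot": [0, 0, 0]}
    - {"dp": [0, 0, -0.1], "rot": [0, 0, 0]}
    - {"dp": [0, 0, -0.14], "rot": [0, 0, 0]}
    - {"dp": [0, 0, -0.18], "rot": [0, 0, 0]}
    - {"dp": [0, 0, -0.22], "rot": [0, 0, 0]}
    - {"dp": [0, 0, -0.25], "rot": [0, 0, 0]}
    - {"dp": [0, 0, -0.25], "rot": [0, 0, 0]}
  grip: 0.026

```text
time: 25.53
ee_pos: [531.6, -118.3, 321.9]
orientation: [0.008, -0.05, 0.999, -0.004]
contact_force: [0.5, -0.4, 0.9]
finger_gap: 25.9
grip_force: 0.0
```

```bash
python3 - <<'E'
from fit import *
shot("wrist","w3");shot("scene","s3");print(tool()[:3,3])
E
```

```text
[ 528.67299453 -117.26559594  314.59893277]
```

View pics/w3.png

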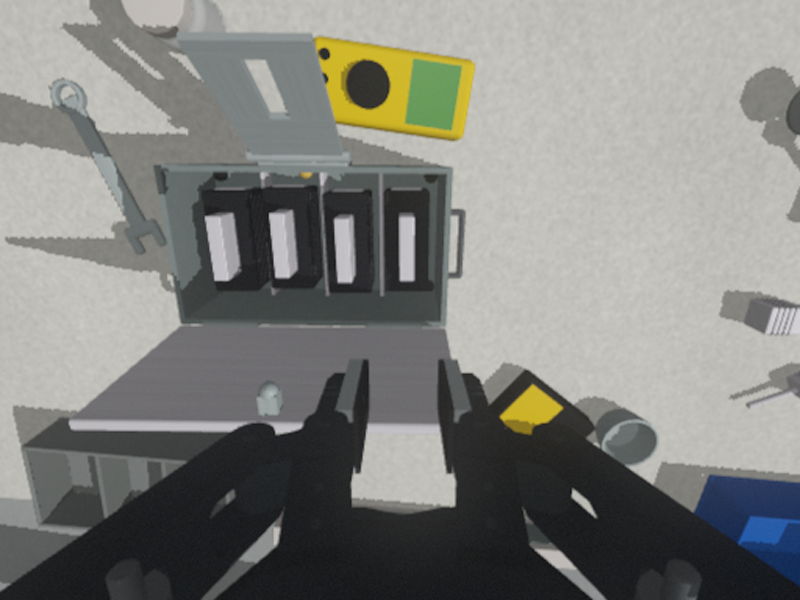

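```bash
python3 - <<'E'
from fit import *
T=np.load("pics/w3.npy");w=wristP(T);f=1.5625
for th in(1.6,1.65,1.7,1.75,1.8):
    c,s=np.cos(th),np.sin(th)
    e=[np.r_[70-140*c,y,105+140*s] for y in(-122.5,122.5)];e2=[np.r_[70-140*c+8*s,y,105+140*s+8*c] for y in(-122.5,122.5)]
    print(th,(proj(w,place(np.array(e+e2),*CH))*f).round().tolist(),loc(e[0]))
print('stand',px2(w,np.array([530,410])/f,20),'tin',px2(w,np.array([628,437])/f,35))
delta(chest(135,35,315),np.pi+.099)
# hasp
for th in(1.8,1.9,2.0,2.1):
    X=np.array([[-78+115*np.cos(th),y,115.5+115*np.sin(th)] for y in(-35,35)]);print('hasp',th,(proj(w,place(X,*CH))*f).round().tolist())
E
```

```text
1.6 [[65.0, 416.0], [467.0, 418.0], [69.0, 427.0], [466.0, 429.0]] [-451.5  125.9  244.9]
1.65 [[69.0, 426.0], [466.0, 428.0], [73.0, 436.0], [465.0, 438.0]] [-444.5  125.2  244.6]
1.7 [[72.0, 435.0], [465.0, 437.0], [77.0, 444.0], [465.0, 446.0]] [-437.6  124.6  243.8]
1.75 [[76.0, 443.0], [465.0, 445.0], [81.0, 452.0], [464.0, 454.0]] [-430.7  123.9  242.8]
1.8 [[81.0, 450.0], [464.0, 452.0], [86.0, 459.0], [463.0, 461.0]] [-423.9  123.2  241.3]
stand [[725.87196661  54.02252431  20.        ]] tin [[741.43930145 172.33068542  35.        ]]
dp [-0.1336 -0.0512  0.0005] rot [-0.0027  0.0056  0.0002] rows 4.0
hasp 1.8 [[172.0, 99.0], [308.0, 99.0]]
hasp 1.9 [[172.0, 76.0], [308.0, 76.0]]
hasp 2.0 [[173.0, 55.0], [308.0, 55.0]]
hasp 2.1 [[175.0, 35.0], [309.0, 35.0]]
```

Call:
jog_arm:
  commands:
    - {"dp": [-0.04, -0.015, 0], "rot": [0, 0, 0]}
    - {"dp": [-0.08, -0.03, 0], "rot": [0, 0, 0]}
    - {"dp": [-0.12, -0.045, 0], "rot": [0, 0.005, 0]}
    - {"dp": [-0.1335, -0.051, 0], "rot": [0, 0.005, 0]}
    - {"dp": [-0.1335, -0.051, 0], "rot": [0, 0.005, 0]}
    - {"dp": [-0.1335, -0.051, 0.04], "rot": [0, 0.005, 0]}
    - {"dp": [-0.1335, -0.051, 0.08], "rot": [0, 0.005, 0]}
    - {"dp": [-0.1335, -0.051, 0.11], "rot": [0, 0.005, 0]}
    - {"dp": [-0.1335, -0.051, 0.11], "rot": [0, 0.005, 0]}
    - {"dp": [-0.1335, -0.051, 0.11], "rot": [0, 0.005, 0]}
    - {"dp": [-0.1335, -0.051, 0.11], "rot": [0, 0.005, 0]}
  grip: 0

```text
time: 26.55
ee_pos: [666.2, -154.7, 204.2]
orientation: [-0.001, -0.05, 0.999, -0.001]
contact_force: [0.0, -0.1, 0.5]
finger_gap: 0.2
grip_force: 0.0
```

```bash
python3 - <<'E'
from fit import *
o=observe();T=tool(o);x=loc(T[:3,3]);print(x,o['finger_gap']);delta(chest(135,35,205),np.pi+.099)
for th in (1.6,1.45,1.3,1.15,1,.85,.7,.55,.4,.25,.15):
    c,s=np.cos(th),np.sin(th);q=np.r_[70-110*c+8*s+11,35,105+110*s+8*c];print(th,q.round(),(np.array([-(q-x)[0],(q-x)[1],-(q-x)[2]])/1000).round(3))
E
```

```text
[134.6  35.3 204.2] 0.18725016141572756
dp [-0.0004 -0.0003 -0.0008] rot [-0.0015 -0.002   0.0002] rows 1.0
1.6 [ 92.  35. 215.] [ 0.042 -0.    -0.011]
1.45 [ 76.  35. 215.] [ 0.059 -0.    -0.011]
1.3 [ 59.  35. 213.] [ 0.075 -0.    -0.009]
1.15 [ 43.  35. 209.] [ 0.091 -0.    -0.004]
1 [ 28.  35. 202.] [ 0.106 -0.     0.002]
0.85 [ 14.  35. 193.] [ 0.12  -0.     0.011]
0.7 [  2.  35. 182.] [ 0.133 -0.     0.022]
0.55 [ -9.  35. 169.] [ 0.143 -0.     0.035]
0.4 [-17.  35. 155.] [ 0.152 -0.     0.049]
0.25 [-24.  35. 140.] [ 0.158 -0.     0.064]
0.15 [-27.  35. 129.] [ 0.161 -0.     0.075]
```

Call:
jog_arm:
  commands:
    - {"dp": [0.02, 0, -0.005], "rot": [0, 0, 0]}
    - {"dp": [0.042, 0, -0.01], "rot": [0, 0, 0]}
    - {"dp": [0.059, 0, -0.01], "rot": [0, 0, 0]}
    - {"dp": [0.075, 0, -0.008], "rot": [0, 0, 0]}
    - {"dp": [0.091, 0, -0.004], "rot": [0, 0, 0]}
    - {"dp": [0.106, 0, 0.002], "rot": [0, 0, 0]}
    - {"dp": [0.12, 0, 0.011], "rot": [0, 0, 0]}
    - {"dp": [0.133, 0, 0.022], "rot": [0, 0, 0]}
    - {"dp": [0.143, 0, 0.035], "rot": [0, 0, 0]}
    - {"dp": [0.152, 0, 0.049], "rot": [0, 0, 0]}
    - {"dp": [0.158, 0, 0.062], "rot": [0, 0, 0]}
    - {"dp": [0.158, 0, 0.062], "rot": [0, 0, 0]}

```text
time: 27.55
ee_pos: [507.9, -170.6, 142.4]
orientation: [-0.001, -0.049, 0.999, -0.001]
contact_force: [-0.1, 0.6, -0.1]
finger_gap: -0.1
grip_force: 0.0
```

```bash
python3 - <<'E'
from fit import *
o=observe();T=tool(o);x=loc(T[:3,3]);print(x,o['contact_force']);delta(chest(-52,30,125),np.pi+.099)
shot("side","d4",4,(180,60,380,210))
E
```

```text
[-24.5  35.2 142.4] [-0.09964251  0.64973352 -0.09764099]
dp [ 0.0274 -0.0052  0.0175] rot [-0.0016 -0.0025 -0.0005] rows 1.0
```

View pics/d4.png

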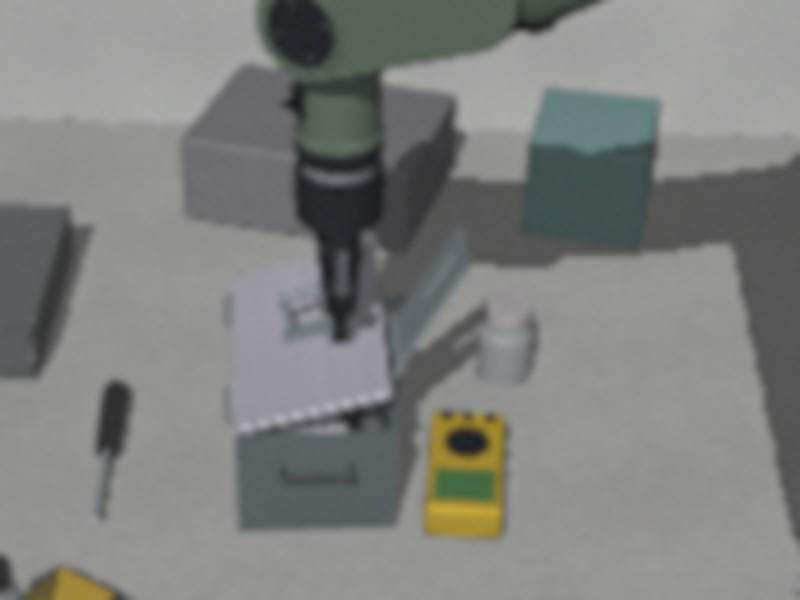

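Call:
jog_arm:
  commands:
    - {"dp": [0, 0, -0.012], "rot": [0, 0, 0]}
    - {"dp": [0.021, -0.004, -0.012], "rot": [0, 0, 0]}
    - {"dp": [0.021, -0.004, -0.005], "rot": [0, 0, 0]}
    - {"dp": [0.021, -0.004, 0.003], "rot": [0, 0, 0]}
    - {"dp": [0.021, -0.004, 0.01], "rot": [0, 0, 0]}
    - {"dp": [0.021, -0.004, 0.015], "rot": [0, 0, 0]}
    - {"dp": [0.021, -0.004, 0.019], "rot": [0, 0, 0]}
    - {"dp": [0.021, -0.004, 0.022], "rot": [0, 0, 0]}
    - {"dp": [0.021, -0.004, 0.025], "rot": [0, 0, 0]}
    - {"dp": [0.021, -0.004, 0.027], "rot": [0, 0, 0]}

```text
time: 28.43
ee_pos: [488.2, -176.2, 113.6]
orientation: [-0.002, -0.05, 0.999, -0.0]
contact_force: [-0.2, 0.6, -0.6]
finger_gap: 0.1
grip_force: 0.0
```

Call:
jog_arm:
  commands:
    - {"dp": [0, 0, 0.001], "rot": [0, 0, 0]}
    - {"dp": [0, 0, 0.002], "rot": [0, 0, 0]}
    - {"dp": [0, 0, 0.003], "rot": [0, 0, 0]}

```text
time: 28.68
ee_pos: [488.2, -176.2, 112.9]
orientation: [-0.002, -0.05, 0.999, -0.0]
contact_force: [-6.4, 3.5, 18.1]
finger_gap: 0.1
grip_force: 9.3
```

Call:
jog_arm:
  commands:
    - {"dp": [0, 0, -0.03], "rot": [0, 0, 0]}
    - {"dp": [0, 0, -0.07], "rot": [0, 0, 0]}
    - {"dp": [0, 0, -0.11], "rot": [0, 0, 0]}
    - {"dp": [0, 0, -0.15], "rot": [0, 0, 0]}
    - {"dp": [0, 0, -0.185], "rot": [0, 0, 0]}
    - {"dp": [0.03, -0.009, -0.185], "rot": [0, 0, 0]}
    - {"dp": [0.07, -0.009, -0.185], "rot": [0, 0, 0]}
    - {"dp": [0.11, -0.009, -0.185], "rot": [0, 0, 0]}
    - {"dp": [0.14, -0.009, -0.185], "rot": [0, 0, 0]}
    - {"dp": [0.14, -0.009, -0.185], "rot": [0, 0, 0]}
    - {"dp": [0.14, -0.009, -0.185], "rot": [0, 0, 0]}

```text
time: 29.6
ee_pos: [349.6, -199.1, 296.7]
orientation: [-0.001, -0.049, 0.999, -0.001]
contact_force: [0.6, 0.0, 0.4]
finger_gap: 0.1
grip_force: 0.0
```

```bash
python3 - <<'E'
from fit import *
o=observe();T=tool(o);x=loc(T[:3,3]);print(x);delta(chest(-185,22,195),np.pi+.099)
T=shot("wrist","w5");w=wristP(T);f=1.5625
X=np.array([[-78,-35,115.5],[-78,35,115.5]]+[[-78+115*np.cos(t),y,115.5+115*np.sin(t)] for t in(1.9,2.,2.1) for y in(-35,35)]);print((proj(w,place(X,*CH))*f).round().tolist())
X=np.array([[a,b,113] for a in(-70,70) for b in(-122.5,122.5)]);print('lid',(proj(w,place(X,*CH))*f).round().tolist())
E
```

```text
[-184.9   22.5  296.7]
dp [-1.000e-04 -4.000e-04  1.017e-01] rot [-0.0012 -0.0021 -0.0018] rows 3.0
[[338.0, 389.0], [418.0, 389.0], [307.0, 426.0], [425.0, 425.0], [308.0, 406.0], [425.0, 406.0], [308.0, 386.0], [425.0, 386.0]]
lid [[239.0, 396.0], [517.0, 396.0], [256.0, 523.0], [506.0, 522.0]]
```

View pics/w5.png

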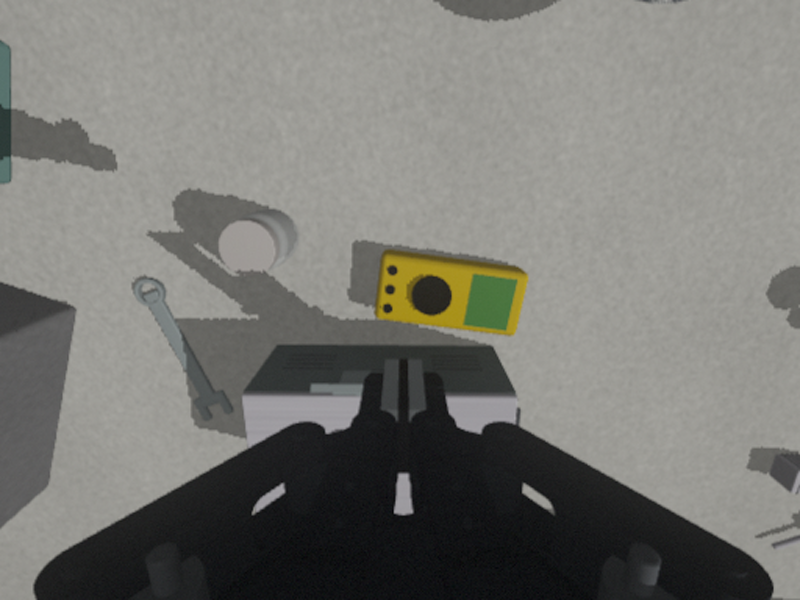

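Call:
jog_arm:
  commands:
    - {"dp": [0, 0, 0.04], "rot": [0, 0, 0]}
    - {"dp": [0, 0, 0.08], "rot": [0, 0, 0]}
    - {"dp": [0, 0, 0.1], "rot": [0, 0, 0]}
    - {"dp": [-0.018, 0, 0.1], "rot": [0, 0, 0]}
    - {"dp": [-0.036, 0, 0.098], "rot": [0, 0, 0]}
    - {"dp": [-0.05, 0, 0.094], "rot": [0, 0, 0]}
    - {"dp": [-0.064, 0, 0.092], "rot": [0, 0, 0]}
    - {"dp": [-0.08, 0, 0.09], "rot": [0, 0, 0]}
    - {"dp": [-0.0945, 0, 0.089], "rot": [0, 0, 0]}
    - {"dp": [-0.11, 0, 0.088], "rot": [0, 0, 0]}
    - {"dp": [-0.128, 0, 0.092], "rot": [0, 0, 0]}
    - {"dp": [-0.145, 0, 0.1], "rot": [0, 0, 0]}

```text
time: 30.65
ee_pos: [496.5, -184.3, 196.1]
orientation: [-0.002, -0.05, 0.999, -0.001]
contact_force: [-2.2, -0.7, -1.0]
finger_gap: -0.0
grip_force: 0.6
```

Call:
jog_arm:
  commands:
    - {"dp": [-0.015, 0, 0.011], "rot": [0, 0, 0]}
    - {"dp": [-0.022, 0, 0.018], "rot": [0, 0, 0]}
    - {"dp": [-0.028, 0, 0.025], "rot": [0, 0, 0]}
    - {"dp": [-0.033, 0, 0.033], "rot": [0, 0, 0]}
    - {"dp": [-0.0375, 0, 0.042], "rot": [0, 0, 0]}
    - {"dp": [-0.04, 0, 0.051], "rot": [0, 0, 0]}
    - {"dp": [-0.0435, 0, 0.06], "rot": [0, 0, 0]}
    - {"dp": [-0.045, 0, 0.067], "rot": [0, 0, 0]}
    - {"dp": [-0.046, 0, 0.074], "rot": [0, 0, 0]}

```text
time: 31.4
ee_pos: [539.3, -180.4, 121.3]
orientation: [-0.002, -0.049, 0.999, -0.0]
contact_force: [-0.4, 0.0, 0.5]
finger_gap: -0.3
grip_force: 0.2
```

```bash
python3 - <<'E'
from fit import *
o=observe();T=tool(o);x=loc(T[:3,3]);print(x,o['contact_force'])
E
```

```text
[  5.7  22.4 121.3] [-0.44657295  0.03392995  0.52245124]
```

Call:
jog_arm:
  commands:
    - {"dp": [0, 0, 0.0015], "rot": [0, 0, 0]}
    - {"dp": [0, 0, 0.003], "rot": [0, 0, 0]}
    - {"dp": [0, 0, 0.0045], "rot": [0, 0, 0]}
    - {"dp": [0, 0, 0.0045], "rot": [0, 0, 0]}

```text
time: 31.73
ee_pos: [539.8, -180.6, 118.2]
orientation: [-0.001, -0.05, 0.999, -0.001]
contact_force: [-0.6, 0.0, -1.1]
finger_gap: -0.1
grip_force: 0.0
```

Call:
jog_arm:
  commands:
    - {"dp": [0, 0, 0.001], "rot": [0, 0, 0]}
    - {"dp": [0, 0, 0.002], "rot": [0, 0, 0]}
    - {"dp": [0, 0, 0.0025], "rot": [0, 0, 0]}

```text
time: 31.98
ee_pos: [540.0, -180.7, 117.9]
orientation: [-0.001, -0.05, 0.999, -0.001]
contact_force: [-5.5, 2.2, 13.9]
finger_gap: 0.0
grip_force: 7.3
```

Call:
jog_arm:
  commands:
    - {"dp": [0, 0, -0.03], "rot": [0, 0, 0]}
    - {"dp": [0, 0, -0.07], "rot": [0, 0, 0]}
    - {"dp": [0, 0, -0.11], "rot": [0, 0, 0]}
    - {"dp": [0, 0, -0.15], "rot": [0, 0, 0]}
    - {"dp": [0, 0, -0.18], "rot": [0, 0, 0]}
    - {"dp": [0, 0, -0.18], "rot": [0, 0, 0]}
    - {"dp": [0, 0, -0.18], "rot": [0, 0, 0]}

```text
time: 32.57
ee_pos: [541.7, -180.9, 298.6]
orientation: [0.002, -0.05, 0.999, -0.002]
contact_force: [0.2, 0.5, -0.5]
finger_gap: 0.1
grip_force: 0.0
```

```bash
python3 - <<'E'
from fit import *
delta([574,290,230],np.pi/2)
E
```

```text
dp [-0.0786  0.4657  0.0666] rot [-1.30e-03  6.10e-03  1.67e+00] rows 14.0
```

Call:
jog_arm:
  commands:
    - {"dp": [-0.008, 0.046, 0.007], "rot": [0, 0, 0.12]}
    - {"dp": [-0.016, 0.09, 0.014], "rot": [0, 0, 0.24]}
    - {"dp": [-0.0786, 0.466, 0.067], "rot": [0, 0, 1.67]}
    - {"dp": [-0.0786, 0.466, 0.067], "rot": [0, 0, 1.67]}
    - {"dp": [-0.0786, 0.466, 0.067], "rot": [0, 0, 1.67]}
    - {"dp": [-0.0786, 0.466, 0.067], "rot": [0, 0, 1.67]}
    - {"dp": [-0.0786, 0.466, 0.067], "rot": [0, 0, 1.67]}
    - {"dp": [-0.0786, 0.466, 0.067], "rot": [0, 0, 1.67]}
    - {"dp": [-0.0786, 0.466, 0.067], "rot": [0, 0, 1.67]}
    - {"dp": [-0.0786, 0.466, 0.067], "rot": [0, 0, 1.67]}
    - {"dp": [-0.0786, 0.466, 0.067], "rot": [0, 0, 1.67]}
    - {"dp": [-0.0786, 0.466, 0.067], "rot": [0, 0, 1.67]}
  grip: 0.07

```text
time: 33.57
ee_pos: [570.1, 284.7, 225.6]
orientation: [-0.002, 0.609, 0.793, -0.003]
contact_force: [0.6, 0.0, -0.7]
finger_gap: 69.7
grip_force: 0.0
```

Call:
jog_arm:
  commands:
    - {"dp": [0, 0, 0], "rot": [0, 0, 0.12]}
    - {"dp": [0, 0, 0], "rot": [0, 0, 0.2]}
    - {"dp": [0, 0, 0], "rot": [0, 0, 0.2]}
    - {"dp": [0, 0, 0], "rot": [0, 0, 0.2]}

```text
time: 33.9
ee_pos: [570.4, 283.1, 226.4]
orientation: [-0.002, 0.682, 0.732, -0.003]
contact_force: [0.1, 0.1, 0.3]
finger_gap: 69.7
grip_force: 0.0
```

```bash
python3 - <<'E'
from fit import *
T=shot("wrist","w6");print(T.round(3));shot("scene","s6",6,(130,80,260,170))
E
```

```text
[[-7.00000e-02  9.98000e-01 -7.00000e-03  5.70446e+02]
 [ 9.98000e-01  7.00000e-02 -2.00000e-03  2.83061e+02]
 [-2.00000e-03 -7.00000e-03 -1.00000e+00  2.26382e+02]
 [ 0.00000e+00  0.00000e+00  0.00000e+00  1.00000e+00]]
```

View pics/w6.png

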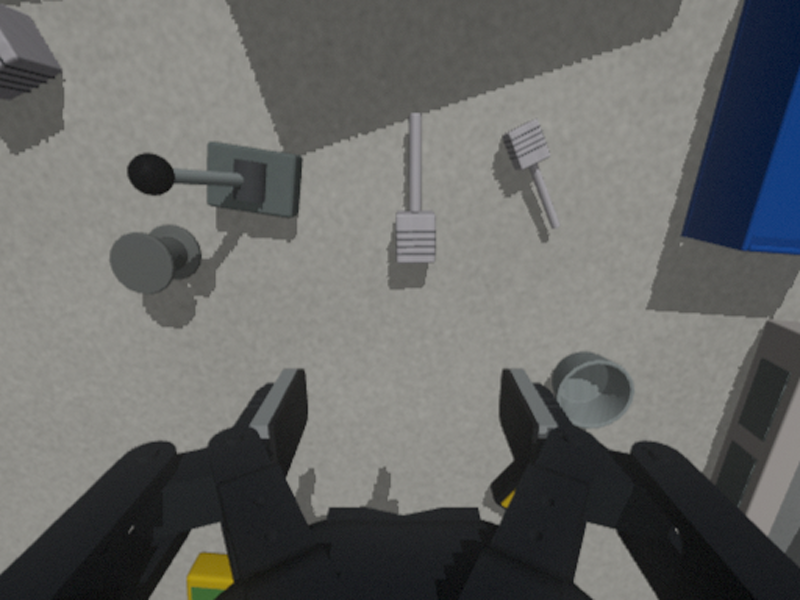

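View pics/s6.png

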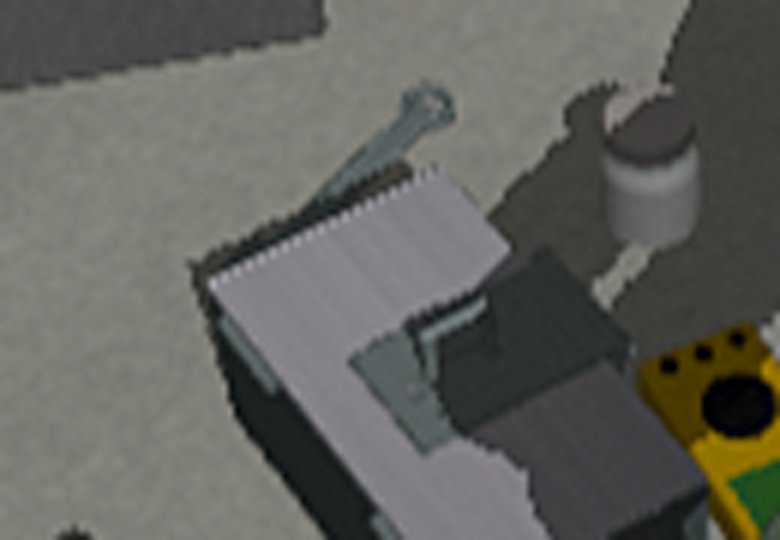

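```bash
python3 - <<'E'
from fit import *
T=np.load("pics/w6.npy");w=wristP(T);f=1.5625
print(px2(w,np.array([[416,113],[416,205]])/f,16).round(1),px2(w,np.array([[396,262],[435,262],[396,222],[436,222]])/f,32).round(1))
def F(q):
    X=np.array([[95,0,16],[-20,16,32],[-20,-16,32],[60,0,16.]]);return (proj(w,place(X,*q))*f-np.array([[416,113],[396,262],[435,262],[416,150]])).ravel()*np.array([1,1,1,1,1,1,1,0])
r=least_squares(F,[574,301,1.57],x_scale=[10,10,.1]);print(r.x,r.fun.round(1))
q=r.x
r2=px2(P("scene"),np.array([[438,472],[471,523]])/f,16);print(r2)
X=[q[0],q[1],100];delta(X,q[2])
print('starter ball',px2(w,np.array([151,173])/f,92),'base',px2(w,np.array([[208,141],[300,154],[297,216],[208,205]])/f,25).mean(0))
E
```

```text
[[571.7 400.   16. ]
 [577.3 330.5  16. ]] [[564.1 285.   32. ]
 [596.  287.3  32. ]
 [561.9 317.5  32. ]
 [593.7 319.7  32. ]]
[578.62514732 305.75727947   1.64298191] [ 0.1 -0.7  0.   0.4  0.   0.4 -0.2  0. ]
[[573.0913742  299.20891463  16.        ]
 [571.45405612 398.32858133  16.        ]]
dp [0.0227 0.0097 0.1274] rot [-0.0051  0.0015 -0.0034] rows 4.0
starter ball [[405.32018986 344.7517001   92.        ]] base [446.94385286 341.68674571  25.        ]
```

Call:
jog_arm:
  commands:
    - {"dp": [0.0115, 0.005, 0.04], "rot": [-0.003, 0, 0]}
    - {"dp": [0.0227, 0.0097, 0.08], "rot": [-0.005, 0.0015, -0.003]}
    - {"dp": [0.0227, 0.0097, 0.12], "rot": [-0.005, 0.0015, -0.003]}
    - {"dp": [0.0227, 0.0097, 0.16], "rot": [-0.005, 0.0015, -0.003]}
    - {"dp": [0.0227, 0.0097, 0.18], "rot": [-0.005, 0.0015, -0.003]}
    - {"dp": [0.0227, 0.0097, 0.18], "rot": [-0.005, 0.0015, -0.003]}
    - {"dp": [0.0227, 0.0097, 0.18], "rot": [-0.005, 0.0015, -0.003]}

```text
time: 34.58
ee_pos: [578.2, 305.4, 47.2]
orientation: [-0.0, 0.682, 0.732, -0.001]
contact_force: [0.0, 0.4, 0.6]
finger_gap: 70.2
grip_force: 0.0
```

```bash
python3 - <<'E'
from fit import *
print(tool()[:3,3]);delta([578.6,305.8,4],1.643)
E
```

```text
[578.15237632 305.38567006  47.15193856]
dp [0.0004 0.0005 0.0432] rot [-0.0016  0.0004 -0.0015] rows 2.0
```

Call:
jog_arm:
  commands:
    - {"dp": [0, 0, 0.02], "rot": [0, 0, 0]}
    - {"dp": [0, 0, 0.035], "rot": [0, 0, 0]}
    - {"dp": [0, 0, 0.043], "rot": [0, 0, 0]}
    - {"dp": [0, 0, 0.043], "rot": [0, 0, 0]}
    - {"dp": [0, 0, 0.043], "rot": [0, 0, 0]}

```text
time: 35.0
ee_pos: [579.4, 306.4, 6.0]
orientation: [0.0, 0.682, 0.732, 0.001]
contact_force: [0.4, 0.4, -0.1]
finger_gap: 70.2
grip_force: 0.0
```

Call:
jog_arm:
  commands:
    - {"dp": [0, 0, 0], "rot": [0, 0, 0]}
    - {"dp": [0, 0, 0], "rot": [0, 0, 0]}
    - {"dp": [0, 0, 0], "rot": [0, 0, 0]}
    - {"dp": [0, 0, 0], "rot": [0, 0, 0]}
    - {"dp": [0, 0, 0], "rot": [0, 0, 0]}
    - {"dp": [0, 0, 0], "rot": [0, 0, 0]}
    - {"dp": [0, 0, 0], "rot": [0, 0, 0]}
  grip: 0.02
  squeeze: 60

```text
time: 35.58
ee_pos: [580.2, 306.9, 6.9]
orientation: [0.001, 0.682, 0.732, 0.002]
contact_force: [-0.1, -0.2, 5.7]
finger_gap: 31.0
grip_force: 60.9
```

```bash
python3 - <<'E'
from fit import *
T=tool();print(T[:3,3]);
for p in ([560,100,250],chest(-6,-130,250)): delta(p,np.pi/2+.099)
E
```

```text
[580.23246182 306.86626402   6.87412622]
dp [-0.2046 -0.0339 -0.2435] rot [ 0.0039 -0.0012 -0.0281] rows 8.0
dp [-0.6355 -0.0819 -0.2442] rot [ 0.0039 -0.0012 -0.0281] rows 17.0
```

Call:
jog_arm:
  commands:
    - {"dp": [0, 0, -0.03], "rot": [0, 0, 0]}
    - {"dp": [0, 0, -0.07], "rot": [0, 0, 0]}
    - {"dp": [0, 0, -0.11], "rot": [0, 0, 0]}
    - {"dp": [-0.02, 0, -0.14], "rot": [0.004, 0, 0]}
    - {"dp": [-0.05, -0.007, -0.17], "rot": [0.004, 0, -0.01]}
    - {"dp": [-0.08, -0.011, -0.2], "rot": [0.004, 0, -0.02]}
    - {"dp": [-0.11, -0.015, -0.22], "rot": [0.004, 0, -0.028]}
    - {"dp": [-0.15, -0.02, -0.23], "rot": [0.004, 0, -0.028]}
    - {"dp": [-0.19, -0.025, -0.24], "rot": [0.004, 0, -0.028]}
    - {"dp": [-0.23, -0.03, -0.244], "rot": [0.004, 0, -0.028]}
    - {"dp": [-0.27, -0.035, -0.244], "rot": [0.004, 0, -0.028]}
    - {"dp": [-0.31, -0.04, -0.244], "rot": [0.004, 0, -0.028]}

```text
time: 36.58
ee_pos: [560.1, -7.5, 249.1]
orientation: [-0.001, 0.671, 0.741, -0.001]
contact_force: [0.2, 0.4, -0.9]
finger_gap: 30.6
grip_force: 60.2
```

Call:
jog_arm:
  commands:
    - {"dp": [-0.04, -0.005, 0], "rot": [0, 0, 0]}
    - {"dp": [-0.08, -0.01, 0], "rot": [0, 0, 0]}
    - {"dp": [-0.12, -0.015, 0], "rot": [0, 0, 0]}
    - {"dp": [-0.16, -0.02, 0], "rot": [0, 0, 0]}
    - {"dp": [-0.2, -0.025, 0], "rot": [0, 0, 0]}
    - {"dp": [-0.24, -0.03, 0], "rot": [0, 0, 0]}
    - {"dp": [-0.28, -0.035, 0], "rot": [0, 0, 0]}
    - {"dp": [-0.31, -0.04, 0], "rot": [0, 0, 0]}
    - {"dp": [-0.325, -0.042, 0], "rot": [0, 0, 0]}
    - {"dp": [-0.325, -0.042, 0], "rot": [0, 0, 0]}
    - {"dp": [-0.325, -0.042, 0], "rot": [0, 0, 0]}
    - {"dp": [-0.325, -0.042, 0], "rot": [0, 0, 0]}

```text
time: 37.58
ee_pos: [551.1, -331.7, 248.5]
orientation: [-0.002, 0.671, 0.742, -0.0]
contact_force: [0.1, 0.5, -1.4]
finger_gap: 30.6
grip_force: 60.2
```

```bash
python3 - <<'E'
from fit import *
T=shot("wrist","w7");print(loc(T[:3,3]));delta(chest(-6,-130,126.5),np.pi/2+.099)
w=wristP(T);f=1.5625
X=np.array([[-6+a,b,z] for a in(-20,20) for b in(-3.5,3.5) for z in(118,155)]);print((proj(w,place(X,*CH))*f).round().tolist())
E
```

```text
[   2.6 -129.4  248.5]
dp [-0.0011 -0.0085  0.1224] rot [-0.0028 -0.002   0.0017] rows 3.0
[[354.0, 80.0], [345.0, 65.0], [353.0, 67.0], [345.0, 50.0], [422.0, 80.0], [425.0, 65.0], [422.0, 67.0], [425.0, 50.0]]
```

View pics/w7.png

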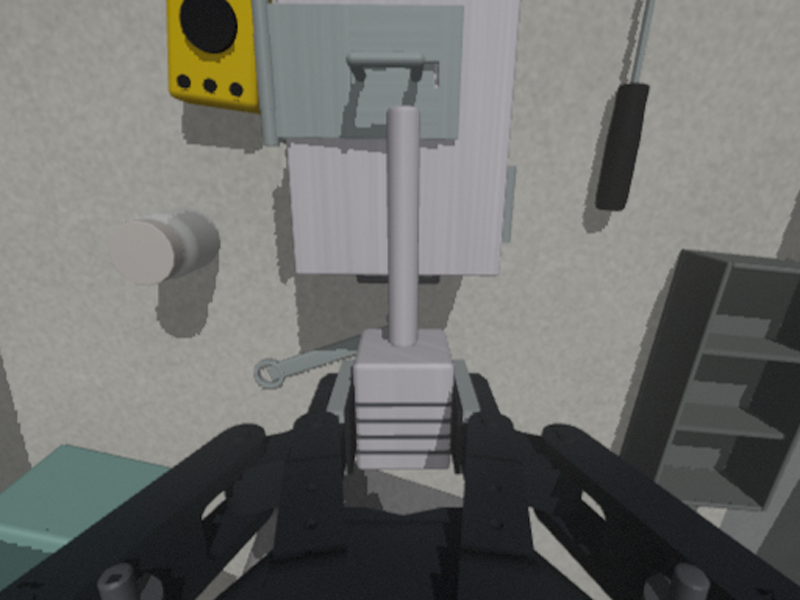

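Call:
jog_arm:
  commands:
    - {"dp": [-0.001, -0.0085, 0], "rot": [-0.002, -0.002, 0.0015]}
    - {"dp": [-0.001, -0.0085, 0.04], "rot": [-0.002, -0.002, 0.0015]}
    - {"dp": [-0.001, -0.0085, 0.08], "rot": [-0.002, -0.002, 0.0015]}
    - {"dp": [-0.001, -0.0085, 0.105], "rot": [-0.002, -0.002, 0.0015]}
    - {"dp": [-0.001, -0.0085, 0.12], "rot": [-0.002, -0.002, 0.0015]}
    - {"dp": [-0.001, -0.0085, 0.122], "rot": [-0.002, -0.002, 0.0015]}
    - {"dp": [-0.001, -0.0085, 0.122], "rot": [-0.002, -0.002, 0.0015]}
    - {"dp": [-0.001, -0.0085, 0.122], "rot": [-0.002, -0.002, 0.0015]}

```text
time: 38.3
ee_pos: [543.4, -335.2, 129.1]
orientation: [0.002, 0.672, 0.741, -0.001]
contact_force: [-0.3, 0.1, -0.8]
finger_gap: 31.1
grip_force: 60.2
```

```bash
python3 - <<'E'
from fit import *
T=tool();print(loc(T[:3,3]),T.round(3)[:3,2]);delta(chest(-6,-60,126.5),np.pi/2+.099);delta(chest(-6,-23.5,126.5),np.pi/2+.099)
E
```

```text
[  -5.5 -132.1  129.1] [ 0.002 -0.003 -1.   ]
dp [ 0.0721 -0.0006  0.0023] rot [ 0.0016  0.0034 -0.0007] rows 2.0
dp [ 0.1086 -0.0006  0.0022] rot [ 0.0016  0.0034 -0.0007] rows 3.0
```

Call:
jog_arm:
  commands:
    - {"dp": [0.015, 0, 0.001], "rot": [0, 0.002, 0]}
    - {"dp": [0.03, 0, 0.0015], "rot": [0, 0.002, 0]}
    - {"dp": [0.045, 0, 0.0015], "rot": [0, 0.002, 0]}
    - {"dp": [0.06, 0, 0.0015], "rot": [0, 0.002, 0]}
    - {"dp": [0.072, 0, 0.0015], "rot": [0, 0.002, 0]}
    - {"dp": [0.072, 0, 0.0015], "rot": [0, 0.002, 0]}
    - {"dp": [0.072, 0, 0.0015], "rot": [0, 0.002, 0]}

```text
time: 38.88
ee_pos: [535.6, -262.4, 125.9]
orientation: [-0.0, 0.671, 0.741, -0.0]
contact_force: [-0.5, 0.3, -1.5]
finger_gap: 31.5
grip_force: 60.2
```

```bash
python3 - <<'E'
from fit import *
T=tool();print(loc(T[:3,3]),observe()['contact_force']);delta(chest(-6,-23.5,126.5),np.pi/2+.099)
shot("wrist","w8",4,(180,10,360,140))
E
```

```text
[ -6.  -58.9 125.9] [-0.4602835   0.25142169 -1.49269025]
dp [ 0.0354  0.     -0.0006] rot [-0.0002  0.0001  0.0004] rows 1.0
```

View pics/w8.png

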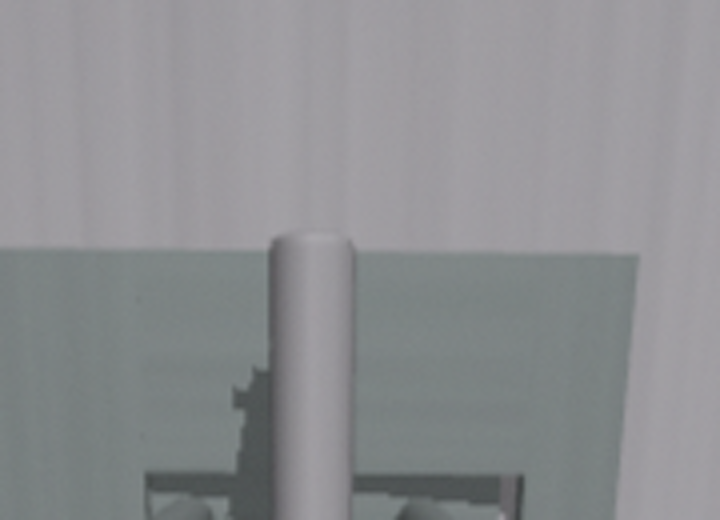

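Call:
jog_arm:
  commands:
    - {"dp": [0.01, 0, -0.0005], "rot": [0, 0, 0]}
    - {"dp": [0.02, 0, -0.0005], "rot": [0, 0, 0]}
    - {"dp": [0.028, 0, -0.0005], "rot": [0, 0, 0]}
    - {"dp": [0.032, 0, -0.0005], "rot": [0, 0, 0]}
    - {"dp": [0.034, 0, -0.0005], "rot": [0, 0, 0]}
    - {"dp": [0.035, 0, -0.0005], "rot": [0, 0, 0]}
    - {"dp": [0.035, 0, -0.0005], "rot": [0, 0, 0]}

```text
time: 39.52
ee_pos: [532.2, -228.5, 126.2]
orientation: [-0.0, 0.672, 0.741, 0.0]
contact_force: [0.5, 0.1, -1.7]
finger_gap: 30.9
grip_force: 60.2
```

```bash
python3 - <<'E'
from fit import *
T=tool();print(loc(T[:3,3]),observe()['contact_force'])
E
```

```text
[ -6.1 -24.8 126.2] [ 0.45072212  0.08887789 -1.68532017]
```

Creep on to contact with the loop.

Call:
jog_arm:
  commands:
    - {"dp": [0.001, 0, 0], "rot": [0, 0, 0]}
    - {"dp": [0.002, 0, 0], "rot": [0, 0, 0]}
    - {"dp": [0.003, 0, 0], "rot": [0, 0, 0]}
    - {"dp": [0.003, 0, 0], "rot": [0, 0, 0]}

```text
time: 39.85
ee_pos: [531.9, -225.9, 126.2]
orientation: [-0.0, 0.672, 0.741, -0.0]
contact_force: [-0.0, -0.4, -2.1]
finger_gap: 31.0
grip_force: 60.2
```

Call:
jog_arm:
  commands:
    - {"dp": [0.001, 0, 0], "rot": [0, 0, 0]}
    - {"dp": [0.002, 0, 0], "rot": [0, 0, 0]}
    - {"dp": [0.002, 0, 0], "rot": [0, 0, 0]}

```text
time: 40.1
ee_pos: [531.9, -225.8, 126.3]
orientation: [0.001, 0.672, 0.741, -0.001]
contact_force: [0.4, -5.9, -3.3]
finger_gap: 31.0
grip_force: 59.8
```

Call:
jog_arm:
  commands:
    - {"dp": [-0.001, 0, 0.0005], "rot": [0, 0, 0]}
    - {"dp": [-0.0015, 0, 0.001], "rot": [0, 0, 0]}
    - {"dp": [-0.0015, 0, 0.001], "rot": [0, 0, 0]}

```text
time: 40.35
ee_pos: [532.1, -225.8, 125.6]
orientation: [0.0, 0.672, 0.741, -0.0]
contact_force: [-0.5, -3.2, -0.6]
finger_gap: 30.9
grip_force: 60.4
```

Call:
jog_arm:
  commands:
    - {"dp": [0, 0, 0], "rot": [0, 0, 0]}
    - {"dp": [0, 0, 0], "rot": [0, 0, 0]}
    - {"dp": [0, 0, 0], "rot": [0, 0, 0]}
    - {"dp": [0, 0, 0], "rot": [0, 0, 0]}
    - {"dp": [0, 0, 0], "rot": [0, 0, 0]}
    - {"dp": [0, 0, -0.02], "rot": [0, 0, 0]}
    - {"dp": [0, 0, -0.05], "rot": [0, 0, 0]}
    - {"dp": [-0.02, 0, -0.09], "rot": [0, 0, 0]}
    - {"dp": [-0.04, 0, -0.13], "rot": [0, 0, 0]}
    - {"dp": [-0.05, 0, -0.15], "rot": [0, 0, 0]}
    - {"dp": [-0.05, 0, -0.15], "rot": [0, 0, 0]}
    - {"dp": [-0.05, 0, -0.15], "rot": [0, 0, 0]}
  grip: 0.05

```text
time: 41.35
ee_pos: [537.8, -276.2, 277.8]
orientation: [0.002, 0.672, 0.74, 0.001]
contact_force: [0.5, 0.8, 0.1]
finger_gap: 50.2
grip_force: 0.0
```

```bash
python3 - <<'E'
from fit import *
T=shot("wrist","w9",4,(170,0,360,140));print(loc(T[:3,3]))
E
```

```text
[ -5.3 -72.9 277.8]
```

View pics/w9.png

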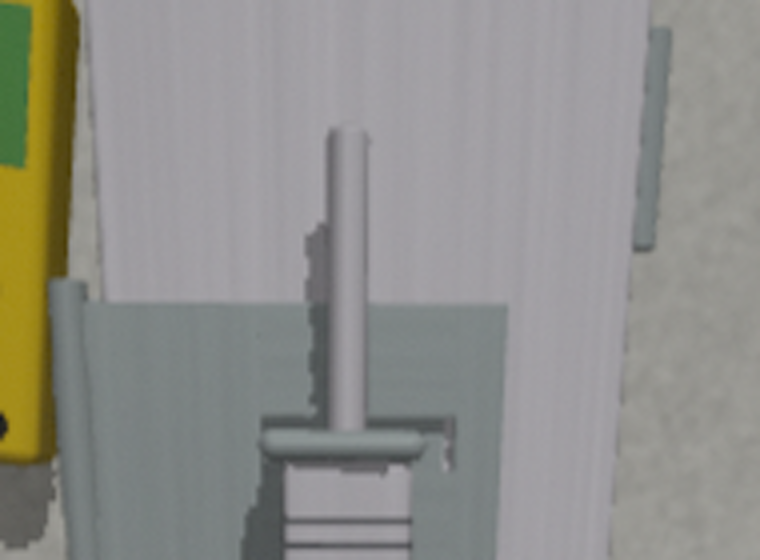

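```bash
python3 - <<'E'
from fit import *
T=np.load("pics/w6.npy");w=wristP(T);f=1.5625
c=px2(w,np.array([[208,141],[300,154],[297,216],[208,205]])/f,25);print(c.round(),px2(w,np.array([142,262])/f,50).round(),px2(w,np.array([178,250])/f,0).round())
e=(c[1]-c[0]);print(np.degrees(np.arctan2(e[1],e[0])),np.linalg.norm(e))
delta([352,345.5,270],np.pi/2+.09)
E
```

```text
[[413. 368.  25.]
 [484. 364.  25.]
 [481. 316.  25.]
 [410. 319.  25.]] [[366. 275.  50.]] [[368. 275.   0.]]
-3.6644775402551573 71.09321754698071
dp [ 0.6354 -0.1237  0.0057] rot [ 0.0002 -0.0006  0.0071] rows 16.0
```

Call:
jog_arm:
  commands:
    - {"dp": [0.04, -0.008, 0], "rot": [0, 0, 0]}
    - {"dp": [0.08, -0.0155, 0], "rot": [0, 0, 0]}
    - {"dp": [0.12, -0.023, 0], "rot": [0, 0, 0]}
    - {"dp": [0.16, -0.031, 0], "rot": [0, 0, 0]}
    - {"dp": [0.2, -0.039, 0], "rot": [0, 0, 0]}
    - {"dp": [0.24, -0.047, 0], "rot": [0, 0, 0]}
    - {"dp": [0.28, -0.0545, 0], "rot": [0, 0, 0]}
    - {"dp": [0.32, -0.062, 0], "rot": [0, 0, 0]}
    - {"dp": [0.36, -0.07, 0], "rot": [0, 0, 0]}
    - {"dp": [0.4, -0.078, 0], "rot": [0, 0, 0]}
    - {"dp": [0.44, -0.086, 0], "rot": [0, 0, 0]}
    - {"dp": [0.48, -0.0935, 0], "rot": [0, 0, 0]}
  grip: 0

```text
time: 42.4
ee_pos: [393.9, 195.4, 273.2]
orientation: [-0.002, 0.672, 0.741, -0.002]
contact_force: [0.3, -0.2, -0.4]
finger_gap: -0.0
grip_force: 0.0
```

Call:
jog_arm:
  commands:
    - {"dp": [0.04, -0.008, 0], "rot": [0, 0, 0]}
    - {"dp": [0.08, -0.0155, 0], "rot": [0, 0, 0]}
    - {"dp": [0.12, -0.023, 0], "rot": [0, 0, 0]}
    - {"dp": [0.155, -0.03, 0], "rot": [0, 0, 0]}
    - {"dp": [0.155, -0.03, 0], "rot": [0, 0, 0]}
    - {"dp": [0.155, -0.03, 0], "rot": [0, 0, 0]}

```text
time: 42.9
ee_pos: [349.4, 345.8, 273.1]
orientation: [-0.001, 0.67, 0.742, -0.002]
contact_force: [0.4, -0.6, -0.7]
finger_gap: 0.2
grip_force: 0.0
```

```bash
python3 - <<'E'
from fit import *
print(tool()[:3,3]);delta([352,345,80],np.pi/2+.09);delta([457,340,80],np.pi/2+.09)
E
```

```text
[349.43911838 345.75245387 273.09076237]
dp [-0.0006  0.0034  0.1931] rot [-0.0047  0.0021  0.0124] rows 5.0
dp [-0.0163  0.1073  0.1926] rot [-0.0047  0.0021  0.0124] rows 6.0
```

Call:
jog_arm:
  commands:
    - {"dp": [0, 0, 0.04], "rot": [0, 0, 0]}
    - {"dp": [0, 0, 0.08], "rot": [0, 0, 0]}
    - {"dp": [0, 0, 0.12], "rot": [0, 0, 0]}
    - {"dp": [0, 0, 0.16], "rot": [0, 0, 0]}
    - {"dp": [0, 0, 0.192], "rot": [0, 0, 0]}
    - {"dp": [0, 0, 0.192], "rot": [0, 0, 0]}
    - {"dp": [-0.003, 0.02, 0.192], "rot": [0, 0, 0]}
    - {"dp": [-0.006, 0.04, 0.192], "rot": [0, 0, 0]}
    - {"dp": [-0.009, 0.06, 0.192], "rot": [0, 0, 0]}
    - {"dp": [-0.012, 0.08, 0.192], "rot": [0, 0, 0]}
    - {"dp": [-0.015, 0.098, 0.192], "rot": [0, 0, 0]}
    - {"dp": [-0.016, 0.106, 0.192], "rot": [0, 0, 0]}

```text
time: 43.9
ee_pos: [456.9, 338.3, 84.6]
orientation: [-0.004, 0.673, 0.74, -0.003]
contact_force: [-23.0, 0.9, 15.3]
finger_gap: -0.3
grip_force: 13.1
```

Call:
jog_arm:
  commands:
    - {"dp": [0, 0.002, 0], "rot": [0, 0, 0]}
    - {"dp": [0, 0.004, 0], "rot": [0, 0, 0]}
    - {"dp": [0, 0.004, 0], "rot": [0, 0, 0]}

```text
time: 44.15
ee_pos: [456.7, 338.4, 84.6]
orientation: [-0.005, 0.672, 0.74, -0.006]
contact_force: [-18.4, -2.4, 13.9]
finger_gap: 0.2
grip_force: 10.5
```

Call:
jog_arm:
  commands:
    - {"dp": [0, -0.025, 0], "rot": [0, 0, 0]}
    - {"dp": [0, -0.05, 0], "rot": [0, 0, 0]}
    - {"dp": [0, -0.06, -0.03], "rot": [0, 0, 0]}
    - {"dp": [0, -0.06, -0.07], "rot": [0, 0, 0]}
    - {"dp": [0, -0.06, -0.11], "rot": [0, 0, 0]}
    - {"dp": [-0.04, -0.06, -0.15], "rot": [0, 0, 0]}
    - {"dp": [-0.08, -0.06, -0.19], "rot": [0, 0, 0]}
    - {"dp": [-0.1, -0.06, -0.22], "rot": [0, 0, 0]}
    - {"dp": [-0.1, -0.06, -0.22], "rot": [0, 0, 0]}
    - {"dp": [-0.1, -0.06, -0.22], "rot": [0, 0, 0]}

```text
time: 44.98
ee_pos: [416.0, 232.2, 310.9]
orientation: [0.003, 0.673, 0.739, 0.005]
contact_force: [0.4, 0.2, 0.9]
finger_gap: 0.1
grip_force: 0.0
```

```bash
python3 - <<'E'
from fit import *
T=shot("wrist","w10");f=1.5625;w=wristP(T)
print((proj(w,[[485,339.5,92],[409,344.4,92]])*f).round())
a=cv2.imread("pics/w10.png");im=cv2.cvtColor(get_image("scene"),cv2.COLOR_RGB2BGR)[80:210,100:300]
cv2.imwrite("pics/c10.png",np.vstack([cv2.resize(a[:420],(571,300)),cv2.resize(im,(571,300),interpolation=cv2.INTER_CUBIC)]))
E
```

```text
[[496. 137.]
 [403. 121.]]
```

View pics/c10.png

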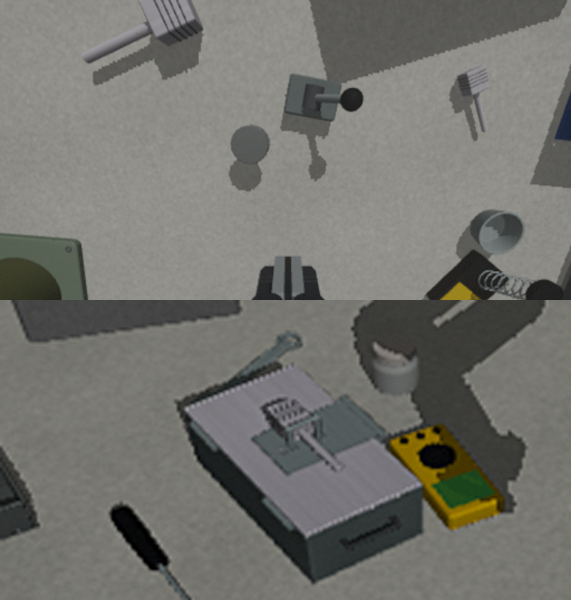

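```bash
python3 -c "
from station import *
print(job_done())"
```

```text
the job is handed in; nothing more can be done
None
```

The job is handed in: all four cassettes stand in the chest, one to a bay. The lid is shut, the hasp is flat with the pin pushed through until its head met the loop, and only then was the start lever thrown to its far stop. I checked each stage by camera or contact force; the final judging gave no result back.

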